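# Load the ultrasonic cleaner with cups and welding nozzles

### The arm

A 6-joint arm with a two-finger parallel gripper is mounted at the origin on the work surface. World frame = base frame: x ahead of the robot, y to its left, z up, the work surface at z = 0. Lengths are in mm, angles in rad, forces in N, time in s.
With the tool pointing down it reaches from about 400 to 925 mm from the base axis. Payload 12.5 kg.
Tool frame: the origin (TCP) lies between the finger pads; the fingertips stand env.tip_extent ahead of it and the grasp point (between the pads) lies 11 mm behind it (env.tip_extent is the distance from the TCP to the fingertips, in mm); z points along the fingers, y is the line along which they close (so a half turn about z gives the same grasp; the last joint's range is limited). The gripper opens to 95 mm and grips with 3 to 60 N. Pads are 20 mm wide; open, the fingers measure 119 mm over their backs; the gripper's body (75 mm by 180 mm) begins 59 mm behind the grasp point.
Start: joints at [1.186, 0.491, 1.559, -0, 1.092, -0.106], TCP at [171.984, 600.889, 222.661] pointing down, gripper open.
Joint ranges: [-3.1, 3.1], [-0.84, 2.19], [0.05, 2.79], [-1.13, 4.28], [0.06, 2.93], [-2.69, 2.69]. Speed limits (rad/s): [2.22, 2.22, 2.79, 3.14, 3.14, 3.14].

### API

Orientations are given as [roll, pitch, yaw] about the fixed x, y, z axes, in that order (R = Rz(yaw) Ry(pitch) Rx(roll)).
In Python, from cell import env gives the robot as it stands.
- The arm moves only by the tool carry_out, never from a script. Its argument "motion" is a list of rows, each a list of 5 numbers: the shift along the tool's x, y, z in mm, then the turn about the tool's z in degrees, then the closure, from 0 (fully open) to 1 (shut). A call has 1 to 12 rows; each row shifts and turns the commanded pose from where the row before left it, along the tool's axes as they then stand; what a row does not reach is not made up. A row lasts 1/10 s, in which the tool goes at most 50 mm and 8.59 degrees, less where a joint would pass 70% of its speed; a pose out of reach is approached as far as the arm can. A call with a gripper value outside its range is refused whole. The fingers move at their own pace and stop on an object; the grip force is fixed at half the most. Time passes only in rows, so rows that do not move let the fingers close. It gives the time, the measured TCP pose, the force, the opening and the grip force at its end, in the units of the state.
- env.state(): the state, without advancing time (a new reading comes with each control period).
- env.read_camera(name): name is "side" or "top" or "wrist"; returns a dict with "color" (400x640x3 uint8, red, green, blue), "K" (3x3 intrinsics, pixels), "R" (3x3) and "t" (3): a world point X has camera coordinates R X + t; the wrist camera has in their place "hand_eye" (4x4, takes a point from camera to tool coordinates, whose origin is the TCP and whose axes are the flange's). Camera axes: x right, y down, z forward; pixel columns grow to the right and rows downward; lengths in mm; the calibration is good to about 2 mm. The wrist camera is an equidistant fisheye: a pixel r from the principal point sees the ray r / f radians off the axis. A picture is of the moment at which its call begins: read the wrist's pose just before it. There is no depth.
- env.job_done(): hands the job in; it is judged then, once.
The state is a dict: "t": time; "joints": joint angles; "qvel": joint speeds; "tau": joint torques, N m; "eef_pos": TCP position; "tcp_rot": TCP orientation; "ft_force": force on the tool from outside, world axes, zero at the start; "moment": the same for the moment, N m; "opening": opening from 0.0 (shut) to 1.0 (fully open); "grip_force": force on a finger pad.
Only numpy, scipy, OpenCV 4.12 (cv2) and the standard library are available. Lean on these libraries where they do the work, as an engineer would, in place of code of your own. Each camera call takes 0.05 s, during which the arm holds its last target. There are 200 camera calls.

### The job

Load the ultrasonic cleaner on the bench: turn every steel cup over and stand it flat, mouth-down, in the large compartment of the tank, and put every copper welding nozzle in the small compartment. When everything is in, close the lid and press its front edge down past the catch until it is fully shut. Leave the tools and the other things on the bench where they are.

Things in the scene. Friction and masses are not known exactly. Their poses are not given: they have to be found in the camera images.
- cup_a: Loose eight-sided steel cup: 52 mm across flats (56 over corners), 60 mm high, wall 3.5 mm, 0.13 kg, blue band outside by the mouth. Origin: centre of the outside of the closed bottom; +z from bottom to mouth; flats face its x and y axes and the diagonals between. Stands mouth-up at the start; lying on a flat it does not roll. May be absent.
- cup_b: Loose eight-sided steel cup: 52 mm across flats (56 over corners), 60 mm high, wall 3.5 mm, 0.13 kg, blue band outside by the mouth. Origin: centre of the outside of the closed bottom; +z from bottom to mouth; flats face its x and y axes and the diagonals between. Stands mouth-up at the start; lying on a flat it does not roll. May be absent.
- cup_c: Loose eight-sided steel cup: 52 mm across flats (56 over corners), 60 mm high, wall 3.5 mm, 0.13 kg, blue band outside by the mouth. Origin: centre of the outside of the closed bottom; +z from bottom to mouth; flats face its x and y axes and the diagonals between. Stands mouth-up at the start; lying on a flat it does not roll. May be absent.
- cup_a_rim (a point): Centre of the mouth of cup_a, 60 mm from its origin along its z.
- cup_b_rim (a point): Centre of the mouth of cup_b, 60 mm from its origin along its z.
- cup_c_rim (a point): Centre of the mouth of cup_c, 60 mm from its origin along its z.
- nozzle_a: Loose copper welding nozzle, round, 29 mm diameter narrowing to 23 mm above 38 mm, 50 mm high, standing upright; 0.09 kg. Origin: centre of its foot, +z up. May be absent.
- nozzle_b: Loose copper welding nozzle, round, 29 mm diameter narrowing to 23 mm above 38 mm, 50 mm high, standing upright; 0.09 kg. Origin: centre of its foot, +z up. May be absent.
- cleaner: White ultrasonic cleaner, an open-topped dry tank fixed to the bench: 320 mm (its x) by 170 mm (its y), rim 105 mm above the bench, walls 10 mm, main tank floor 33 mm above the bench. Origin: centre of its underside. The lid is hinged along the +y wall; a spring catch with a red nose is at the middle of the outside of the -y wall.
- large_floor (a point): Centre of the large compartment, on its floor, at x -40 mm, y 0 in the cleaner's frame. The compartment is 220 mm long (cleaner's x) and 150 mm wide (y), room for three cups in a row along x.
- small_floor (a point): Centre of the small compartment, on its floor, at x +112 mm, y 0 in the cleaner's frame: 76 mm (x) by 150 mm (y), its floor 48 mm above the bench (15 mm higher than the large one's). A steel divider 4 mm thick, rising to 63 mm above the bench, parts the two at cleaner x +72 mm.
- lid (a joint): Angle of the blue lid: 0 fully shut, growing as it opens to at most 1.95 rad (at 1.57 it stands upright on the +y side). Stiff hinge: the lid stays where it is left; about 2 to 4 N at its free edge swings it. At about 0.08 rad it meets the catch and must be pressed past it, about 8 to 12 N down at the front edge; then it stays shut.
- lid_hinge (a point): Middle of the hinge axis, which runs along the cleaner's x, at y +85 mm and 105 mm above the bench. The lid panel, 318 mm long, reaches 4 to 170 mm from the axis; its outer face lies 8 mm off the plane through the axis (8 mm above the rim when shut). A steel tongue mid free edge reaches 186 mm out and hangs 24 mm below that plane when shut.
- lid_edge (a point): Yellow press patch on the outer face of the lid near its free edge, 150 mm from the hinge; when shut it is about 115 mm above the bench, at y -65 mm in the cleaner's frame.
- mat: Black rubber mat 200 x 140 mm, less than 1 mm thick, flat on the bench and left clear, a good place for turning cups over (the mat need not be used). Origin: its centre, at bench height.
- wrench: Steel wrench lying on the bench. Not part of the job: leave it.
- screwdriver: Screwdriver lying on the bench. Not part of the job: leave it.
- hammer: Hammer lying at the far side. Not part of the job: leave it.
- spray: Spray can, 64 mm wide, 170 mm high. Not part of the job: leave it.
- flux: Amber jar, 60 mm wide, 70 mm high. Not part of the job: leave it.
- tape: Yellow roll of tape, 90 mm wide, 24 mm high. Not part of the job: leave it.
- pipe_offcut: Dark steel pipe offcut, 76 mm wide, 45 mm high. Not part of the job: leave it.
Things that resemble listed ones, but are neither listed nor needed, are in the scene too. Leave any green look-alike of the cup_c alone.

How it is judged (in metres and radians):
On the way, in this order (a step that is already met when the one before it is completed fails the run):
1. with the lid open, every cup stands flat and mouth-down in the large compartment and every nozzle is in the small compartment (x of cup_a in the frame of cleaner between -0.15 and 0.072 m and y of cup_a in the frame of cleaner between -0.075 and 0.075 m and z of each of cup_a, cup_b, cup_c in the frame of cleaner above 0.088 m and z of each of cup_a_rim, cup_b_rim, cup_c_rim in the frame of cleaner below 0.039 m and x of cup_b in the frame of cleaner between -0.15 and 0.072 m and y of cup_b in the frame of cleaner between -0.075 and 0.075 m and x of cup_c in the frame of cleaner between -0.15 and 0.072 m and y of cup_c in the frame of cleaner between -0.075 and 0.075 m and x of nozzle_a in the frame of cleaner between 0.072 and 0.15 m and y of nozzle_a in the frame of cleaner between -0.075 and 0.075 m and z of each of nozzle_a, nozzle_b in the frame of cleaner below 0.09 m and x of nozzle_b in the frame of cleaner between 0.072 and 0.15 m and y of nozzle_b in the frame of cleaner between -0.075 and 0.075 m and value of joint lid above 0.5 rad), for 0.2 s.
2. the lid is pressed fully shut past its catch (value of joint lid below 0.02 rad), for 0.2 s.
At the end, for the whole second after the job is handed in: Every cup mouth-down and flat on the tank floor (mouth within 6 mm of the floor, bottom at least 55 mm above it) in the large compartment, every nozzle in the small compartment, all at rest, the lid within 0.02 rad of fully shut (x of cup_a in the frame of cleaner between -0.15 and 0.072 m and y of cup_a in the frame of cleaner between -0.075 and 0.075 m and z of each of cup_a, cup_b, cup_c in the frame of cleaner above 0.088 m and z of each of cup_a_rim, cup_b_rim, cup_c_rim in the frame of cleaner below 0.039 m and x of cup_b in the frame of cleaner between -0.15 and 0.072 m and y of cup_b in the frame of cleaner between -0.075 and 0.075 m and x of cup_c in the frame of cleaner between -0.15 and 0.072 m and y of cup_c in the frame of cleaner between -0.075 and 0.075 m and x of nozzle_a in the frame of cleaner between 0.072 and 0.15 m and y of nozzle_a in the frame of cleaner between -0.075 and 0.075 m and z of each of nozzle_a, nozzle_b in the frame of cleaner below 0.09 m and x of nozzle_b in the frame of cleaner between 0.072 and 0.15 m and y of nozzle_b in the frame of cleaner between -0.075 and 0.075 m and linear speed of each of cup_a, cup_b, cup_c, nozzle_a, nozzle_b below 0.03 m/s and value of joint lid below 0.02 rad); the robot touches nothing.
It fails at once if a tool or other bystander on the bench is shoved more than 4 cm (distance of any of wrench, screwdriver, hammer, spray, flux, tape, pipe_offcut from where it was at the start of the episode above 0.04 m).
Of cup_a, cup_b, cup_c only 2 to 3 are there at a start; the rules pass over those that are not, and their reading is None.
Of nozzle_a, nozzle_b only 1 to 2 are there at a start; the rules pass over those that are not, and their reading is None.
At some moment in a run one of cup_a, cup_b, cup_c may be knocked a few centimetres aside while the robot is not near it.
Once in a run the grip may slacken for a moment while it holds something.
It also fails if it takes over 210 s, if anything falls off the work surface, if the arm or the gripper's body presses on something with over 40 N, if the wrist force passes 120 N, or if a joint passes its speed limit or range.

## Working session

There is one attempt and no reset: what is moved stays moved. The work goes in short steps, Python scripts to look and compute and a tool call to move; the robot and the scene stay as the last step left them, time stands still between calls to the robot, and variables do not carry over. Pictures are saved under pics/ and viewed, at most 14 in all, crops included, and the job is handed in when it is done.

Besides the shell and the picture viewer there is one more tool, called after "Emit:" as name([rows], argument=value, ...), one row to a line, values as JSON. carry_out: Moves the arm, as the interface text tells. Its arguments: {"type":"object","properties":{"motion":{"type":"array"}},"required":["motion"]}

```bash
ls; mkdir -p pics; python3 - <<'E'
from cell import env
import cv2
print(env.state(), env.tip_extent)
for n in("top","side"):
    c=env.read_camera(n); cv2.imwrite(f"pics/{n}0.png",c["color"][:,:,::-1]); print(n,c["K"],c["R"],c["t"])
c=env.read_camera("wrist");print(c["K"],c["hand_eye"])
cv2.imwrite(f"pics/wrist0.png",c["color"][:,:,::-1])
E
```

```text
pics
{'t': 0.0, 'joints': array([ 1.18640501e+00,  4.91559708e-01,  1.55946664e+00, -4.09379987e-06,
        1.09167798e+00, -1.05594242e-01]), 'qvel': array([-0.00095898, -0.00070529,  0.00030884,  0.00090697, -0.00047399,
       -0.00057985]), 'tau': array([ 7.42523662e-04, -6.12652087e+01, -2.58174384e+01,  6.93070795e-02,
        4.83086240e-02, -6.69045517e-05]), 'eef_pos': array([171.88552204, 600.65219531, 222.05572833]), 'tcp_rot': array([-3.14048679e+00, -1.13557927e-04,  2.86279740e+00]), 'ft_force': array([ 0.09488555, -0.40453904, -0.01762425]), 'moment': array([-0.01153543,  0.03349714, -0.03383358]), 'grip_force': 0.0, 'opening': 0.9994240199829779} 8.0
top [[430.5503563    0.         322.33209333]
 [  0.         430.5503563  196.21720719]
 [  0.           0.           1.        ]] [[ 0.00308749 -0.99998744 -0.00394747]
 [-0.99320908 -0.00260742 -0.11631394]
 [ 0.11630219  0.00427978 -0.99320465]] [-100.95951981  588.42842758 1140.05544271]
side [[375.06264558   0.         319.89428343]
 [  0.         375.06264558 197.50128845]
 [  0.           0.           1.        ]] [[ 0.64603863 -0.76328629 -0.00530431]
 [-0.50451073 -0.4217779  -0.75337396]
 [ 0.57280277  0.48938476 -0.65757093]] [-464.58324255  305.54406802  764.07705939]
[[309.70691629   0.         318.06629378]
 [  0.         309.70691629 199.96291567]
 [  0.           0.           1.        ]] [[-8.49796034e-04 -9.64573251e-01 -2.63813800e-01  7.38382272e+01]
 [ 9.99999400e-01 -6.37212556e-04 -8.91376179e-04 -4.54616672e-01]
 [ 6.91692153e-04 -2.63814399e-01  9.64573214e-01 -1.61707481e+02]
 [ 0.00000000e+00  0.00000000e+00  0.00000000e+00  1.00000000e+00]]
```

View pics/top0.png

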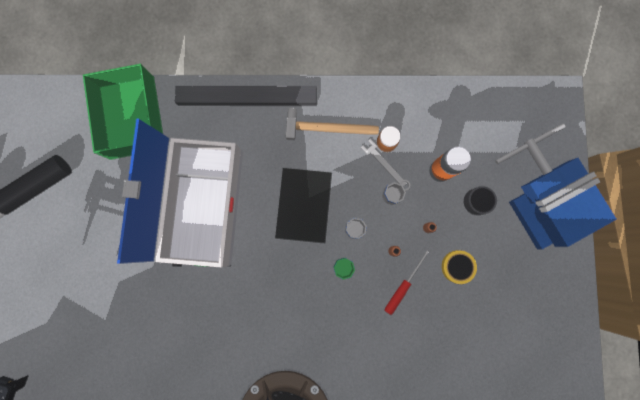

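View pics/side0.png

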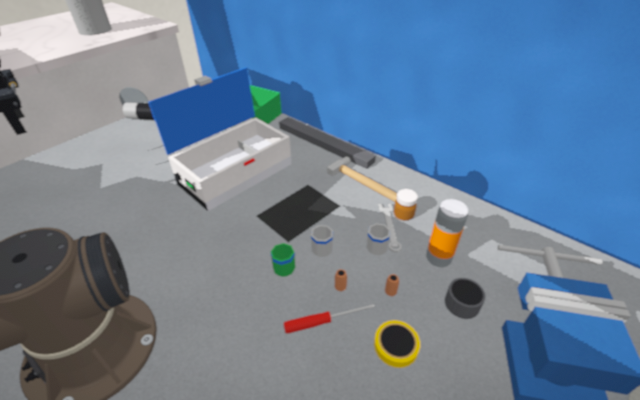

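The top view shows two grey cups at (356,228) and (394,192), and a green look-alike at (343,268). The nozzles are at (394,251) and (430,227). The cleaner's red nose is at (232,204), with the open lid to its left. Candidates that could be confused:
- **Cups:** the green one (343,268) and the pipe offcut (480,200).
- **Nozzles:** the flux and another amber jar (389,138).

I'll check these in a close crop.

```bash
python3 - <<'E'
import cv2
im=cv2.imread("pics/top0.png")
a=cv2.resize(im[170:290,330:450],None,fx=4.2,fy=4.2,interpolation=cv2.INTER_CUBIC)
cv2.imwrite("pics/crop1.png",a)
b=cv2.resize(im[115:275,105:255],None,fx=3.7,fy=3.7,interpolation=cv2.INTER_CUBIC)
cv2.imwrite("pics/crop2.png",b)
E
```

```text
(no output)
```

View pics/crop1.png

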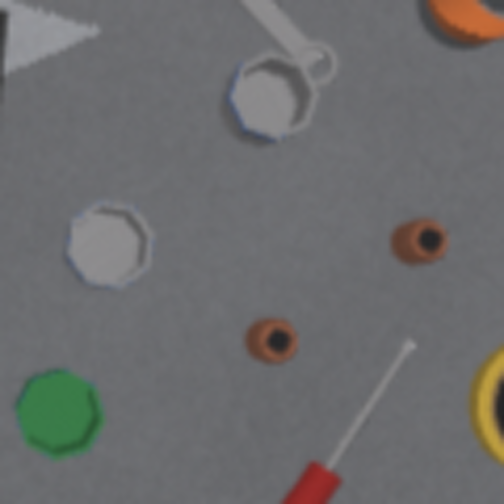

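View pics/crop2.png

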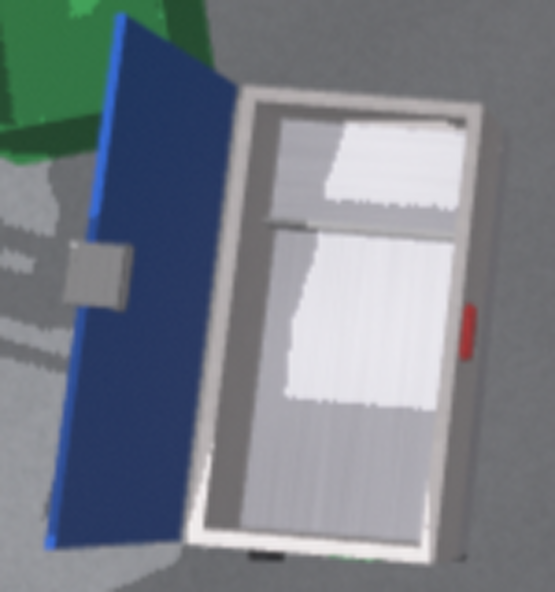

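```bash
cat > h.py <<'E'
import numpy as np, cv2
from cell import env
def top_px(u,v,z,c=None):
    c=c or env.read_camera("top"); d=c["R"].T@np.linalg.solve(c["K"],[u,v,1.]); o=-c["R"].T@c["t"]
    return o+d*(z-o[2])/d[2]
def wrist():
    s=env.state(); c=env.read_camera("wrist")
    return s,c
def Rt(s):
    from scipy.spatial.transform import Rotation as Ro
    return Ro.from_euler("xyz",s["tcp_rot"]).as_matrix()
def wproj(P,s,c):
    H=c["hand_eye"]; p=H[:3,:3].T@(Rt(s).T@(np.asarray(P,float)-s["eef_pos"])-H[:3,3])
    th=np.arctan2(np.hypot(p[0],p[1]),p[2]); n=p[:2]/max(np.hypot(p[0],p[1]),1e-9)
    return c["K"][0,0]*th*n+c["K"][:2,2]
def wray(u,v,z,s,c):
    H=c["hand_eye"]; q=np.array([u,v])-c["K"][:2,2]; r=np.hypot(*q); th=r/c["K"][0,0]
    d=np.r_[np.sin(th)*q/max(r,1e-9),np.cos(th)]
    R=Rt(s); D=R@H[:3,:3]@d; O=s["eef_pos"]+R@H[:3,3]
    return O+D*(z-O[2])/D[2]
def rect(s,c,ctr,z,half=60,px=5):
    """orthorectified patch at height z; image up=+x world, left=+y"""
    n=int(2*half*px); im=np.zeros((n,n,3),np.uint8); m=np.zeros((n,n,2),np.float32)
    for i in range(n):
        for j in range(n): m[i,j]=wproj([ctr[0]+half-i/px,ctr[1]+half-j/px,z],s,c)
    return cv2.remap(c["color"],m[...,0],m[...,1],cv2.INTER_CUBIC)[:,:,::-1]
def go(P,yaw=None,s=None):
    "shift in tool axes to world TCP P, turn in deg, from the present pose (shift before turn)"
    s=s or env.state(); d=Rt(s).T@(np.asarray(P,float)-s["eef_pos"]); y=s["tcp_rot"][2]
    t=0 if yaw is None else -np.degrees((yaw-y+np.pi/2)%np.pi-np.pi/2)
    print("tool shift",d.round(1),"turn",round(t,1)," pos",s["eef_pos"].round(1),"yaw",round(y,3),"t",round(s["t"],1))
E
python3 - <<'E'
from h import *
c=env.read_camera("top")
for n,u,v,z in [("cup1",356.2,228.6,60),("cup2",395.2,192.9,60),("n1",432.4,226.9,50),("n2",396.4,251.2,50),("green",344.5,268.3,60)]: print(n,top_px(u,v,z,c).round(1))
q=np.array([top_px(105+u/3.7,115+v/3.7,105,c) for u,v in[(240,86),(483,104),(432,563),(184,541)]])
print(q.round(1)); m=q.mean(0); xa=(q[0]+q[1]-q[2]-q[3])/2; ya=(q[0]+q[3]-q[1]-q[2])/2
print("C",m, np.linalg.norm(xa),np.linalg.norm(ya),np.arctan2(xa[1],xa[0]),np.arctan2(-ya[0],ya[1]))
go([530,-90,250],np.pi)
E
```

```text
cup1 [ 499.8 -189.2   60. ]
cup2 [ 595.1 -293.7   60. ]
n1 [ 505.3 -392.9   50. ]
n2 [ 440.7 -296.    50. ]
green [ 396.1 -157.9   60. ]
[[731.5 298.3 105. ]
 [718.9 126.6 105. ]
 [400.1 152.8 105. ]
 [414.3 322.4 105. ]]
C [566.20929824 225.02536999 105.        ] 318.98908310445876 171.13529272054225 -0.0790539109640671 -0.07849443850216956
tool shift [-534.3 -565.6  -27.4] turn -16.0  pos [171.9 600.8 222.3] yaw 2.863 t 0.2
```

Emit:
carry_out([
  [-15,-18,-15,0,0],
  [-28,-33,-12,0,0],
  [-28,-33,-12,0,0],
  [-28,-33,-12,0,0],
  [-28,-33,-12,0,0],
  [-28,-33,-10,0,0],
  [-28,-33,0,0,0],
  [-28,-33,0,0,0],
  [-28,-33,0,0,0],
  [-28,-33,0,0,0],
  [-28,-33,0,0,0],
  [-28,-33,0,0,0],
])

```text
t: 1.4
eef_pos: [378.0, 144.0, 295.8]
tcp_rot: [3.141, 0.0, 2.863]
ft_force: [0.5, 0.8, -0.4]
opening: 1.0
grip_force: 0.0
```

```bash
python3 - <<'E'
from h import *
go([560,-230,300],np.pi)
E
```

```text
tool shift [-277.9 -309.5   -4.2] turn -16.0  pos [378.  144.  295.8] yaw 2.863 t 1.4
```

Emit:
carry_out([
  [-28,-31,0,0,0],
  [-28,-31,0,0,0],
  [-28,-31,0,0,0],
  [-28,-31,0,0,0],
  [-28,-31,0,0,0],
  [-28,-31,0,0,0],
  [-28,-31,0,0,0],
  [-28,-31,0,0,0],
  [-28,-31,0,0,0],
  [-15,-20,0,0,0],
  [0,0,0,-8,0],
  [0,0,0,-8,0],
])

```text
t: 2.6
eef_pos: [552.0, -216.1, 294.9]
tcp_rot: [3.141, -0.001, -3.137]
ft_force: [-0.2, 0.7, 0.1]
opening: 1.001
grip_force: 0.0
```

```bash
python3 - <<'E'
from h import *
s,c=wrist()
go([430,-290,250],np.pi)
cv2.imwrite("pics/w1.png",c["color"][:,:,::-1])
P=[(500,-189,60),(595,-294,60)]
N=[(505,-393,50),(441,-296,50)]
t=[rect(s,c,p,p[2],40,5) for p in P+N]
cv2.imwrite("pics/r1.png",np.vstack([np.hstack(t[:2]),np.hstack(t[2:])])[::1][:, :])
E
python3 -c "
import cv2;a=cv2.imread('pics/r1.png');print(a.shape);cv2.imwrite('pics/r1.png',cv2.resize(a,(600,600)))"
```

```text
tool shift [123.  -72.6  45.2] turn 0.8  pos [ 552.  -215.7  295.1] yaw -3.128 t 2.6
(800, 800, 3)
```

View pics/r1.png

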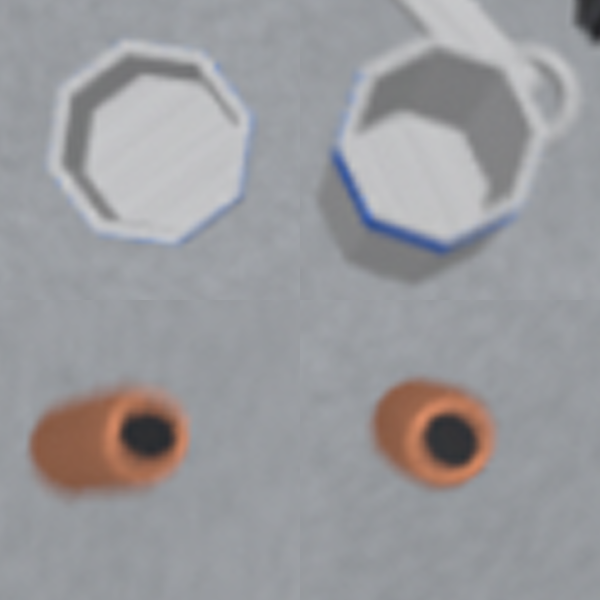

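The close crop confirms two grey cups with blue bands and two copper nozzles:
- **Cup 1:** mouth at about (502,-189), flats turned -7.5°.
- **Cup 2:** mouth at about (596,-292), flats turned about -20°, with the wrench ring nearby.
- **Nozzles:** at about (444,-296) and (509,-392).

I'll do the nozzles first.

```bash
python3 - <<'E'
from h import *
go([444,-296,100],3.06)
E
```

```text
tool shift [109.  -78.8 195.1] turn 5.5  pos [ 552.  -215.7  295.1] yaw -3.128 t 2.6
```

Emit:
carry_out([
  [18,-13,30,0,0.4],
  [18,-13,32,0,0.4],
  [18,-13,33,0,0.4],
  [18,-13,33,0,0.4],
  [18,-13,33,0,0.4],
  [18,-13,33,0,0.4],
  [0,0,0,5.5,0.4],
  [0,0,0,0,0.4],
])

```text
t: 3.45
eef_pos: [443.6, -293.4, 100.9]
tcp_rot: [3.141, -0.001, 3.041]
ft_force: [-0.3, -0.8, 0.4]
opening: 0.6
grip_force: 0.0
```

```bash
python3 - <<'E'
from h import *
s,c=wrist()
go([444,-296,12],3.06,s)
print(s["opening"])
im=rect(s,c,(444,-296),50,40,4)
hsv=cv2.cvtColor(im,cv2.COLOR_BGR2HSV)
dark=(hsv[...,2]<70).astype(np.uint8)
n,l,st,ce=cv2.connectedComponentsWithStats(dark)
for a,b in zip(st[1:],ce[1:]):
    if a[4]>30: print(a, 444+40-b[1]/4,-296+40-b[0]/4)
cv2.imwrite("pics/r2.png",im)
E
```

```text
tool shift [-0.8 -2.7 88.9] turn -1.1  pos [ 443.6 -293.4  100.9] yaw 3.041 t 3.5
0.6001848525359715
[   0    0   20  129 1967] 469.9490340620234 -257.9056939501779
[ 300   32   20  129 1686] 457.2329478054567 -334.0311387900356
[ 126  137   58   57 2586] 442.71867749419954 -294.6341840680588
```

View pics/r2.png

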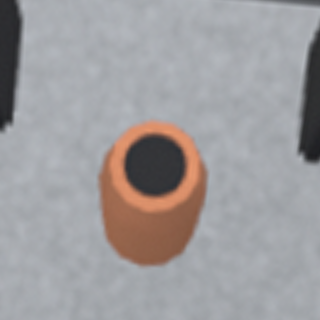

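The nozzle bore is centred at (154,165), which is (442.7,-294.6), between the fingers. I'll grasp it.

Emit:
carry_out([
  [0,-1,20,0,0.4],
  [0,0,25,0,0.4],
  [0,0,25,0,0.4],
  [0,0,18,0,0.4],
  [0,0,0,0,0.9],
  [0,0,0,0,0.9],
  [0,0,0,0,0.9],
  [0,0,0,0,0.9],
  [0,0,-20,0,0.9],
  [0,0,-40,0,0.9],
  [0,0,-40,0,0.9],
  [0,0,-30,0,0.9],
])

```text
t: 4.7
eef_pos: [444.2, -294.4, 146.6]
tcp_rot: [-3.14, 0.002, 3.046]
ft_force: [-0.1, 0.5, -0.9]
opening: 0.298
grip_force: 30.0
```

```bash
cat >> h.py <<'E'
C=np.array([566.2,225.0]); A=-0.0788
def cl(x,y,z): # cleaner frame -> world
    return [C[0]+x*np.cos(A)-y*np.sin(A),C[1]+x*np.sin(A)+y*np.cos(A),z]
E
python3 - <<'E'
from h import *
print(env.state()["opening"],env.state()["grip_force"])
go(cl(112,-35,160),np.pi+A); go(cl(112,35,160),np.pi+A); print(cl(112,-35,160),cl(112,35,160))
E
```

```text
0.2980653031471366 29.999622946197633
tool shift [-184.6  495.5  -13.7] turn -0.9  pos [ 444.2 -294.4  146.6] yaw 3.046 t 4.7
tool shift [-183.4  565.5  -13.8] turn -0.9  pos [ 444.2 -294.4  146.6] yaw 3.046 t 4.7
[np.float64(675.0973046426511), np.float64(181.2921398194142), 160] [np.float64(680.6075978695592), np.float64(251.07492185447992), 160]
```

Emit:
carry_out([
  [-8,20,-10,0,0.9],
  [-16,46,-10,0,0.9],
  [-16,46,0,0,0.9],
  [-16,46,0,0,0.9],
  [-16,46,0,0,0.9],
  [-16,46,0,0,0.9],
  [-16,46,0,0,0.9],
  [-16,46,0,0,0.9],
  [-16,46,0,0,0.9],
  [-16,46,0,0,0.9],
  [-16,46,0,0,0.9],
  [-16,46,0,0,0.9],
])

```text
t: 5.9
eef_pos: [677.7, 213.9, 164.5]
tcp_rot: [3.141, 0.001, 3.046]
ft_force: [1.0, -1.0, -0.5]
opening: 0.295
grip_force: 30.0
```

Emit:
carry_out([
  [0,22,0,4,0.9],
  [0,0,0,8.5,0.9],
  [0,0,0,8.5,0.9],
  [0,0,0,8.5,0.9],
  [0,0,0,8.5,0.9],
  [0,0,0,8.5,0.9],
  [0,0,0,8.5,0.9],
  [0,0,0,8.5,0.9],
  [0,0,0,8.5,0.9],
  [0,0,0,8.5,0.9],
  [0,0,0,8.5,0.9],
  [0,0,0,0,0.9],
])

```text
t: 7.1
eef_pos: [679.3, 233.7, 164.3]
tcp_rot: [3.141, -0.0, 1.491]
ft_force: [-0.5, 0.1, -0.4]
opening: 0.303
grip_force: 30.0
```

```bash
python3 - <<'E'
from h import *
s,c=wrist()
print(s["opening"],s["grip_force"]); go(cl(112,20,64),np.pi/2+A,s)
cv2.imwrite("pics/w2.png",c["color"][:,:,::-1])
E
```

```text
0.3029338395151505 30.001211961644003
tool shift [  2.4  -0.2 100.3] turn -0.1  pos [679.3 233.7 164.3] yaw 1.491 t 7.1
```

View pics/w2.png

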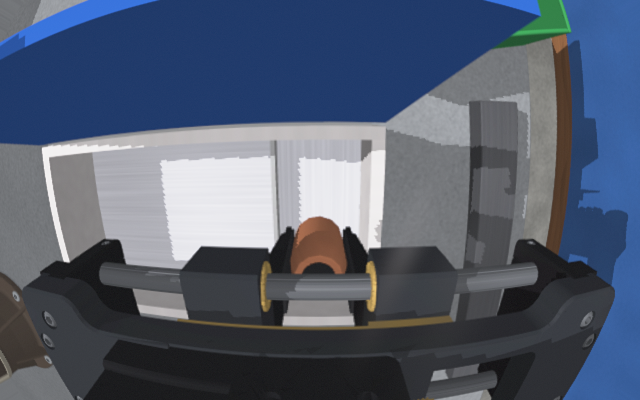

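The nozzle is held between the pads at (320,250), over the small compartment (columns 280–370), and the lid is clear. I'll lower it and release.

Emit:
carry_out([
  [1,0,25,0,0.9],
  [1,0,25,0,0.9],
  [0,0,25,0,0.9],
  [0,0,15,0,0.9],
  [0,0,8,0,0.9],
  [0,0,3,0,0.9],
  [0,0,0,0,0.59],
  [0,0,0,0,0.59],
  [0,0,0,0,0.59],
  [0,0,-20,0,0.59],
  [0,0,-40,0,0.59],
  [0,0,-40,0,0.59],
])

```text
t: 8.35
eef_pos: [679.4, 235.6, 163.6]
tcp_rot: [-3.141, 0.0, 1.493]
ft_force: [0.6, 1.0, 0.2]
opening: 0.409
grip_force: 0.0
```

```bash
python3 - <<'E'
from h import *
s=env.state()
print(s["opening"]); go([509,-392,110],None,s)
E
```

```text
0.4090006763040209
tool shift [-638.9 -121.2   53.8] turn 0  pos [679.4 235.6 163.6] yaw 1.493 t 8.3
```

Emit:
carry_out([
  [-25,-5,0,0,0.4],
  [-48,-9,0,0,0.4],
  [-48,-9,0,0,0.4],
  [-48,-9,0,0,0.4],
  [-48,-9,0,0,0.4],
  [-48,-9,0,0,0.4],
  [-48,-9,0,0,0.4],
  [-48,-9,0,0,0.4],
  [-48,-9,0,0,0.4],
  [-48,-9,0,0,0.4],
  [-48,-9,0,0,0.4],
  [-48,-9,0,0,0.4],
])

```text
t: 9.55
eef_pos: [532.1, -309.5, 163.1]
tcp_rot: [3.141, 0.0, 1.493]
ft_force: [0.1, 0.4, -0.6]
opening: 0.601
grip_force: 0.0
```

Emit:
carry_out([
  [-48,-9,15,0,0.4],
  [-38,-8,20,0,0.4],
  [0,0,15,0,0.4],
  [0,0,0,0,0.4],
])

```text
t: 9.95
eef_pos: [508.3, -391.0, 111.0]
tcp_rot: [-3.139, -0.002, 1.491]
ft_force: [0.2, 0.1, 0.3]
opening: 0.602
grip_force: 0.0
```

```bash
cat >> h.py <<'E'
def nozzle(s,c,x,y):
    im=rect(s,c,(x,y),50,30,4); hsv=cv2.cvtColor(im,cv2.COLOR_BGR2HSV)
    n,l,st,ce=cv2.connectedComponentsWithStats((hsv[...,2]<70).astype(np.uint8))
    for a,b in zip(st[1:],ce[1:]):
        if a[4]>30: print(a, x+30-b[1]/4,y+30-b[0]/4)
E
python3 - <<'E'
from h import *
s,c=wrist()
nozzle(s,c,509,-392); go([509,-392,12],None,s); print(s["opening"])
E
```

```text
[  89  101   59   58 2662] 506.5509954921112 -391.48929376408717
tool shift [-1.2  1.1 99. ] turn 0  pos [ 508.3 -391.   111. ] yaw 1.491 t 9.9
0.601842714708703
```

Emit:
carry_out([
  [0,-1,25,0,0.4],
  [0,0,30,0,0.4],
  [0,0,28,0,0.4],
  [0,0,16,0,0.4],
  [0,0,0,0,0.9],
  [0,0,0,0,0.9],
  [0,0,0,0,0.9],
  [0,0,0,0,0.9],
  [0,0,-20,0,0.9],
  [0,0,-45,0,0.9],
  [0,0,-45,0,0.9],
  [0,0,-40,0,0.9],
])

```text
t: 11.2
eef_pos: [508.4, -390.9, 166.8]
tcp_rot: [3.14, 0.001, 1.493]
ft_force: [0.8, -0.3, 0.0]
opening: 0.297
grip_force: 30.0
```

```bash
python3 - <<'E'
from h import *
s=env.state()
print(s["opening"],s["grip_force"]); go(cl(112,-38,164),np.pi/2+A,s)
E
```

```text
0.29743782748375314 29.99938096949336
tool shift [580.5 121.5   2.5] turn 0.0  pos [ 508.4 -390.9  166.8] yaw 1.493 t 11.2
```

Emit:
carry_out([
  [25,5,0,0,0.9],
  [48,10,0,0,0.9],
  [48,10,0,0,0.9],
  [48,10,0,0,0.9],
  [48,10,0,0,0.9],
  [48,10,0,0,0.9],
  [48,10,0,0,0.9],
  [48,10,0,0,0.9],
  [48,10,0,0,0.9],
  [48,10,0,0,0.9],
  [48,10,0,0,0.9],
  [48,10,0,0,0.9],
])

```text
t: 12.4
eef_pos: [666.4, 153.5, 164.9]
tcp_rot: [3.141, -0.0, 1.493]
ft_force: [0.3, 0.5, -1.1]
opening: 0.295
grip_force: 30.0
```

Emit:
carry_out([
  [27,6,0,0,0.9],
  [0,0,0,0,0.9],
  [0,0,0,0,0.9],
])

```text
t: 12.7
eef_pos: [674.0, 178.1, 164.2]
tcp_rot: [3.142, 0.0, 1.494]
ft_force: [-0.2, 0.1, -1.1]
opening: 0.298
grip_force: 30.0
```

```bash
python3 - <<'E'
from h import *
s=env.state()
print(s["opening"],s["grip_force"]); go(cl(112,-38,63),np.pi/2+A,s)
E
```

```text
0.29767439221608544 29.998845516820438
tool shift [  0.3   0.9 101.2] turn 0.1  pos [674.  178.1 164.2] yaw 1.494 t 12.7
```

Emit:
carry_out([
  [0,1,25,0,0.9],
  [0,0,25,0,0.9],
  [0,0,25,0,0.9],
  [0,0,15,0,0.9],
  [0,0,7,0,0.9],
  [0,0,3,0,0.9],
  [0,0,0,0,0.59],
  [0,0,0,0,0.59],
  [0,0,0,0,0.59],
  [0,0,-30,0,0.59],
  [0,0,-40,0,0.59],
  [0,0,-40,0,0.59],
])

```text
t: 13.9
eef_pos: [675.1, 177.9, 175.4]
tcp_rot: [-3.141, -0.0, 1.493]
ft_force: [1.1, 0.1, 0.2]
opening: 0.409
grip_force: 0.0
```

Emit:
carry_out([
  [-25,-10,-15,0,0],
  [-43,-17,-10,0,0],
  [-43,-17,-10,0,0],
  [-43,-17,0,0,0],
  [-43,-17,0,0,0],
  [-43,-17,0,0,0],
  [-43,-17,0,0,0],
  [-43,-17,0,0,0],
  [-30,-10,0,0,0],
  [0,0,0,0,0],
  [0,0,0,0,0],
])

```text
t: 15.0
eef_pos: [508.9, -166.6, 209.3]
tcp_rot: [3.141, 0.0, 1.491]
ft_force: [-0.7, 0.5, -0.1]
opening: 1.001
grip_force: 0.0
```

```bash
python3 - <<'E'
from h import *
s,c=wrist()
t=env.read_camera("top")["color"][:,:,::-1]
go([502,-189,29],1.44,s); print(s["opening"])
t1=cv2.resize(np.ascontiguousarray(t[110:290,130:450]),None,fx=2.4,fy=2.4,interpolation=cv2.INTER_CUBIC)[:, :]
r=cv2.resize(rect(s,c,(502,-189),60,40,4),(300,300)); cv2.imwrite("pics/t3.png",t1); cv2.imwrite("pics/r3.png",r)
r2=rect(s,c,(596,-292),60,40,4)
t1[0:170,598:768]=cv2.resize(r,(170,170))
cv2.imwrite("pics/t3.png",t1)
E
```

```text
tool shift [-22.9  -5.2 180.3] turn 2.9  pos [ 508.9 -166.6  209.3] yaw 1.491 t 15.0
1.0007887154255461
```

View pics/t3.png

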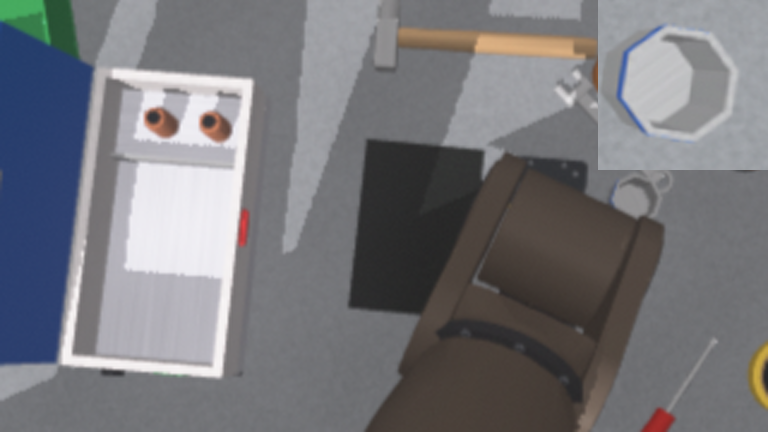

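Both nozzles are standing in the small compartment, at (160,122) and (215,126). Cup 1 in the inset hasn't moved, within 2 mm. I'll grasp it high, with the grasp point 20 mm below the mouth.

Emit:
carry_out([
  [-21,-5,20,0,0.2],
  [0,0,40,3,0.2],
  [0,0,40,0,0.2],
  [0,0,40,0,0.2],
  [0,0,25,0,0.2],
  [0,0,15,0,0.2],
  [0,0,0,0,0.2],
  [0,0,0,0,0.9],
  [0,0,0,0,0.9],
  [0,0,0,0,0.9],
  [0,0,0,0,0.9],
])

```text
t: 16.2
eef_pos: [502.7, -186.8, 29.8]
tcp_rot: [3.14, 0.0, 1.44]
ft_force: [0.3, 1.0, 5.7]
opening: 0.551
grip_force: 29.9
```

```bash
python3 - <<'E'
from h import *
s=env.state()
print(s["opening"],s["grip_force"]); go(cl(-90,-135,119),np.pi/2+A,s); go([502,-187,180],None,s)
E
```

```text
0.5511042715930999 29.880078183487058
tool shift [277.1 -73.4 -89.4] turn -3.0  pos [ 502.7 -186.8   29.8] yaw 1.44 t 16.2
tool shift [  -0.3   -0.4 -150.2] turn 0  pos [ 502.7 -186.8   29.8] yaw 1.44 t 16.2
```

Emit:
carry_out([
  [0,0,-15,0,0.9],
  [0,0,-40,0,0.9],
  [15,-5,-40,0,0.9],
  [40,-11,-25,0,0.9],
  [40,-11,0,0,0.9],
  [40,-11,0,0,0.9],
  [40,-11,0,0,0.9],
  [40,-11,0,0,0.9],
  [40,-11,0,0,0.9],
  [20,-6,0,-3,0.9],
  [0,0,0,0,0.9],
])

```text
t: 17.3
eef_pos: [461.1, 98.0, 149.3]
tcp_rot: [3.141, -0.0, 1.497]
ft_force: [0.2, -0.4, -1.4]
opening: 0.547
grip_force: 29.9
```

```bash
python3 - <<'E'
from h import *
s=env.state()
print(s["opening"],s["grip_force"]); go(cl(-95,-135,121),np.pi/2+A,s)
E
```

```text
0.5466382652497327 29.86749518662691
tool shift [-0.1 -0.2 28.3] turn 0.3  pos [461.1  98.  149.3] yaw 1.497 t 17.3
```

Perfectly placed. I'll lower the cup and push it across the rim slowly.

Emit:
carry_out([
  [0,0,15,0,0.9],
  [0,0,13,0,0.9],
  [10,0,0,0,0.9],
  [10,0,0,0,0.9],
  [5,0,0,0,0.9],
  [5,0,0,0,0.9],
  [5,0,0,0,0.9],
  [5,0,0,0,0.9],
])

```text
t: 18.1
eef_pos: [465.7, 134.3, 122.6]
tcp_rot: [3.139, 0.003, 1.494]
ft_force: [-0.7, -23.4, 17.8]
opening: 0.547
grip_force: 30.0
```

Emit:
carry_out([
  [5,0,0,0,0.9],
  [5,0,0,0,0.9],
  [5,0,0,0,0.9],
  [5,0,0,0,0.9],
])

```text
t: 18.5
eef_pos: [467.2, 155.4, 122.3]
tcp_rot: [3.139, 0.001, 1.493]
ft_force: [0.5, -6.8, 5.2]
opening: 0.541
grip_force: 30.0
```

```bash
python3 - <<'E'
from h import *
s=env.state()
print(s["opening"],s["grip_force"],s["ft_force"]); go(cl(-95,-48,121),np.pi/2+A,s)
c=env.read_camera("side")["color"][:,:,::-1]
cv2.imwrite("pics/s1.png",cv2.resize(np.ascontiguousarray(c[90:230,150:310]),None,fx=4,fy=4,interpolation=cv2.INTER_CUBIC))
E
```

```text
0.541389625471173 29.988132594153285 [ 0.52142045 -6.84829313  5.24333586]
tool shift [29.2 -1.8  1.3] turn 0.1  pos [467.2 155.4 122.3] yaw 1.493 t 18.5
```

View pics/s1.png

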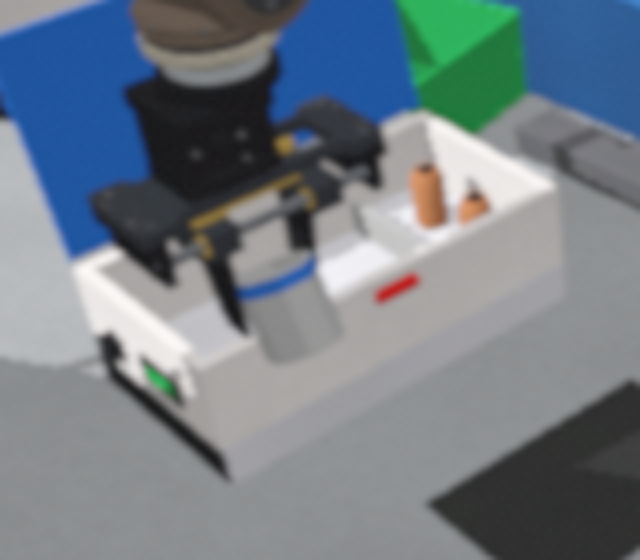

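The cup is pivoting over the wall as planned: bottom outward at (300,340), mouth band at (280,280). I'll continue across and start down.

Emit:
carry_out([
  [5,0,0,0,0.9],
  [5,0,0,0,0.9],
  [5,0,0,0,0.9],
  [5,0,0,0,0.9],
  [5,0,0,0,0.9],
  [5,0,0,0,0.9],
])

```text
t: 19.15
eef_pos: [468.8, 186.1, 121.1]
tcp_rot: [3.141, -0.0, 1.493]
ft_force: [-0.5, -4.0, -0.3]
opening: 0.539
grip_force: 30.0
```

```bash
python3 - <<'E'
from h import *
s=env.state()
print(s["opening"],s["grip_force"],s["ft_force"]); go(cl(-95,-48,121),np.pi/2+A,s)
c=env.read_camera("side")["color"][:,:,::-1]
cv2.imwrite("pics/s2.png",cv2.resize(np.ascontiguousarray(c[120:200,180:260]),None,fx=5,fy=5,interpolation=cv2.INTER_CUBIC))
E
```

```text
0.5389522261719264 29.98254206031561 [-0.49394978 -3.99031875 -0.29676987]
tool shift [-1.5 -0.9  0.1] turn 0.0  pos [468.8 186.1 121.1] yaw 1.493 t 19.1
```

View pics/s2.png

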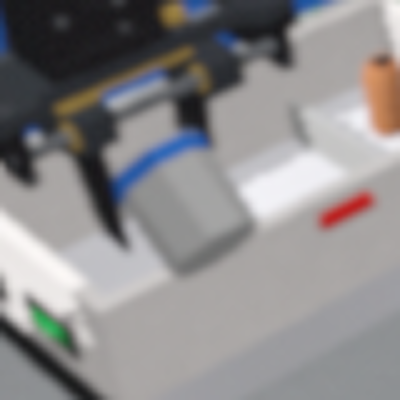

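```bash
cat >> h.py <<'E'
def cuppose(s,c,ph,d=20,side=-1):
    "project cup axis ends into a fixed camera; ph = turn from mouth-up, bottom swinging to cleaner -y; d grasp to mouth"
    yv=np.array([-np.sin(A),np.cos(A),0]); ax=-np.cos(ph)*np.array([0,0,1.])+side*np.sin(ph)*yv
    P=s["eef_pos"]+[0,0,11]; o=[]
    for q in(P-d*ax,P+(60-d)*ax):
        p=c["K"]@(c["R"]@q+c["t"]); o.append(p[:2]/p[2])
    return np.array(o)
E
python3 - <<'E'
from h import *
s=env.state(); c=env.read_camera("side")
for a in (40,60,80,100):
    for d in (20,):print(a,d,((cuppose(s,c,np.radians(a),d)-[180,120])*5).round(0).tolist())
t=env.read_camera("top"); 
for a in (40,60,80,100):print(a,cuppose(s,t,np.radians(a)).round(1).tolist())
im=np.ascontiguousarray(t["color"][:,:,::-1])
cv2.imwrite("pics/t4.png",cv2.resize(im[180:280,160:260],None,fx=5,fy=5,interpolation=cv2.INTER_CUBIC))
E
```

```text
40 20 [[130.0, 158.0], [185.0, 254.0]]
60 20 [[127.0, 162.0], [190.0, 245.0]]
80 20 [[127.0, 171.0], [191.0, 230.0]]
100 20 [[130.0, 181.0], [186.0, 209.0]]
40 [[199.4, 238.9], [219.7, 240.5]]
60 [[198.2, 238.8], [222.2, 240.7]]
80 [[198.0, 238.8], [222.8, 240.8]]
100 [[198.8, 238.8], [221.5, 240.7]]
```

Picture s2 suggests the cup slipped a little in the grip and is tilted about 60°. I'll fit its pose numerically by differencing against the first side image.

```bash
cat >> h.py <<'E'
from scipy.optimize import differential_evolution
def fitcup(x0=None,save=None):
    "fit (turn deg, dy, dz): cup offset from the nominal grasp (20 mm below mouth) in the cleaner's y,z"
    s=env.state(); c=env.read_camera("side"); bg=cv2.imread("pics/side0.png").astype(int); im=c["color"][:,:,::-1].astype(int)
    P=s["eef_pos"]+[0,0,11]; yv=np.array([-np.sin(A),np.cos(A),0]); xv=np.array([np.cos(A),np.sin(A),0]); zv=np.array([0,0,1.])
    p=c["K"]@(c["R"]@P+c["t"]); u,v=(p[:2]/p[2]).astype(int); S=slice(v-28,v+38),slice(u-32,u+38)
    o=im[S]; df=np.abs(o-bg[S]).max(2); mx=o.max(2)
    dark=mx<85; blue=(o[...,0]-o[...,2]>35); obs=((df>14)&~dark)|(blue&(df>14)); yel=(o[...,2]-o[...,0]>40)
    ok=~dark&~yel; th=np.radians(22.5+45*np.arange(8)); r=26/np.cos(np.pi/8)
    def mask(q):
        ph=np.radians(q[0]); ax=-np.cos(ph)*zv-np.sin(ph)*yv; nv=np.cross(ax,xv); Q=P+q[1]*yv+q[2]*zv
        X=np.array([Q+k*ax+r*(np.cos(t)*xv+np.sin(t)*nv) for k in(-20,40) for t in th])
        w=(c["R"]@X.T).T+c["t"]; w=(c["K"]@w.T).T; w=w[:,:2]/w[:,2:]-[u-32,v-28]
        m=np.zeros((66*1,70),np.uint8); cv2.fillConvexPoly(m,cv2.convexHull((w*16).astype(np.int32)),1,shift=4); return m>0
    def cost(q):
        m=mask(q); return -((m&obs&ok).sum()/max(1,((m|obs)&ok&near).sum()))
    near=cv2.dilate(mask([90,0,0]).astype(np.uint8),np.ones((25,25)))>0
    R=differential_evolution(cost,[(0,200),(-20,20),(-25,25)],seed=1,maxiter=60)
    print("turn,dy,dz",R.x.round(1),"iou",round(-R.fun,2))
    if save:
        vis=np.ascontiguousarray(o.astype(np.uint8)); m=mask(R.x).astype(np.uint8); e=cv2.morphologyEx(m,cv2.MORPH_GRADIENT,np.ones((2,2)))
        v2=vis.copy(); v2[e>0]=(0,0,255); v3=np.dstack([(obs*255).astype(np.uint8)]*3)
        cv2.imwrite(save,cv2.resize(np.hstack([v2,v3]),None,fx=5,fy=5,interpolation=cv2.INTER_NEAREST))
    return R.x
E
python3 - <<'E'
from h import *
fitcup(save="pics/f1.png")
E
```

```text
turn,dy,dz [ 71.  -19.8  11.2] iou 0.5
```

View pics/f1.png

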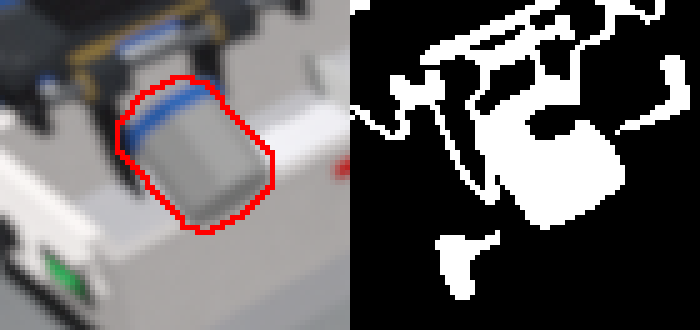

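The fit gives a turn of about 65–70°, with the cup slid outward in the pads to a marginal grip. I'll lift it back out, lay it on its side on clear bench and regrasp it centred.

Emit:
carry_out([
  [0,0,-10,0,0.9],
  [0,0,-25,0,0.9],
  [-15,0,-10,0,0.9],
  [-30,0,0,0,0.9],
  [-35,0,0,0,0.9],
  [-35,0,0,0,0.9],
  [-30,0,0,0,0.9],
  [-15,0,15,0,0.9],
  [0,0,30,0,0.9],
  [0,0,30,0,0.9],
  [0,0,15,0,0.9],
])

```text
t: 20.45
eef_pos: [455.2, 25.2, 74.4]
tcp_rot: [-3.14, -0.0, 1.492]
ft_force: [0.5, 0.8, -1.0]
opening: 0.541
grip_force: 30.0
```

Emit:
carry_out([
  [0,0,10,0,0.9],
  [0,0,8,0,0.9],
  [0,0,8,0,0.9],
])

```text
t: 20.75
eef_pos: [456.5, 25.9, 49.9]
tcp_rot: [3.141, -0.0, 1.493]
ft_force: [0.1, -0.2, -1.0]
opening: 0.539
grip_force: 30.0
```

```bash
python3 - <<'E'
from h import *
s=env.state()
print(s["opening"],s["grip_force"],s["ft_force"]); go([455,30,14],None,s)
fitcup(save="pics/f2.png")
E
```

```text
0.5389103815038437 29.99691509641707 [ 0.130518   -0.23939291 -0.95938646]
tool shift [ 4.  -1.9 35.9] turn 0  pos [456.5  25.9  49.9] yaw 1.493 t 20.8
turn,dy,dz [ 86.2 -19.9  23.1] iou 0.4
```

Emit:
carry_out([
  [0,0,5,0,0.9],
  [0,0,5,0,0.9],
  [0,0,5,0,0.9],
  [0,0,5,0,0.9],
])

```text
t: 21.2
eef_pos: [456.4, 26.2, 29.7]
tcp_rot: [3.141, -0.0, 1.493]
ft_force: [0.4, 0.1, -1.8]
opening: 0.539
grip_force: 30.0
```

Emit:
carry_out([
  [0,0,5,0,0.9],
  [0,0,5,0,0.9],
  [0,0,4,0,0.9],
  [0,0,0,0,0.9],
])

```text
t: 21.6
eef_pos: [457.8, 26.9, 16.9]
tcp_rot: [3.137, -0.001, 1.493]
ft_force: [1.9, 12.5, 21.2]
opening: 0.543
grip_force: 30.1
```

```bash
python3 - <<'E'
from h import *
s=env.state()
print(s["opening"],s["grip_force"],s["ft_force"]); go([455,30,14],None,s)
E
```

```text
0.5428350993022488 30.055063934996724 [ 1.88425127 12.46255148 21.20198366]
tool shift [ 2.8 -3.   2.8] turn 0  pos [457.8  26.9  16.9] yaw 1.493 t 21.6
```

Emit:
carry_out([
  [0,0,3,0,0.9],
  [0,0,0,0,0.3],
  [0,0,0,0,0.3],
  [0,0,0,0,0.2],
  [0,0,-15,0,0.1],
  [0,0,-40,0,0],
  [0,0,-45,0,0],
  [0,0,-45,0,0],
  [0,0,-30,0,0],
  [0,0,0,0,0],
])

```text
t: 22.6
eef_pos: [457.6, 25.9, 191.3]
tcp_rot: [3.135, -0.0, 1.493]
ft_force: [-0.8, 0.0, 0.0]
opening: 0.997
grip_force: 0.0
```

```bash
python3 - <<'E'
from h import *
s,c=wrist()
go([455,30,14],None,s)
a=rect(s,c,(457,15),26,70,4); sd=env.read_camera("side")["color"][:,:,::-1]
b=cv2.resize(np.ascontiguousarray(sd[150:290,150:240]),None,fx=4,fy=4,interpolation=cv2.INTER_CUBIC)
o=np.zeros((560,800,3),np.uint8); 
cv2.imwrite("pics/l1.png",np.hstack([cv2.resize(a,(440,440)),b[60:500]]))
E
```

```text
tool shift [  3.8  -4.  177.3] turn 0  pos [457.6  25.9 191.3] yaw 1.493 t 22.6
```

View pics/l1.png

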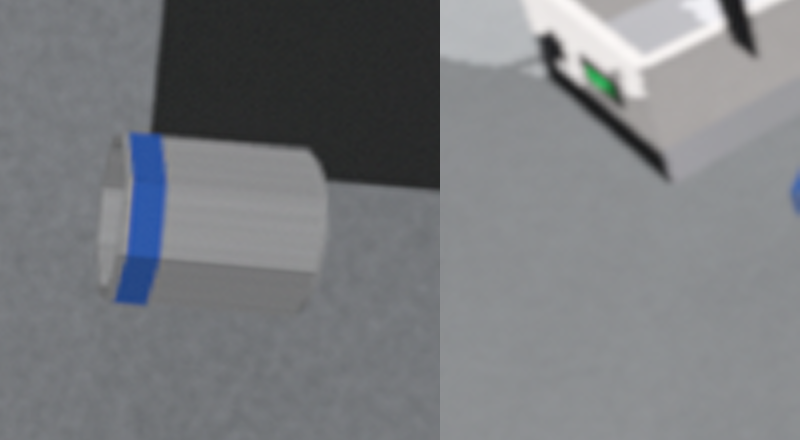

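The cup lies on its side at column 115–325, mouth towards the cleaner, axis parallel to the cleaner's y, with its mouth at y≈48. I'll regrasp it centred, 21 mm from the mouth.

Emit:
carry_out([
  [1.5,0,30,0,0.2],
  [0,0,40,0,0.2],
  [0,0,40,0,0.2],
  [0,0,35,0,0.2],
  [0,0,20,0,0.2],
  [0,0,11,0,0.2],
  [0,0,0,0,0.9],
  [0,0,0,0,0.9],
  [0,0,0,0,0.9],
  [0,0,0,0,0.9],
  [0,0,-15,0,0.9],
  [0,0,-30,0,0.9],
])

```text
t: 23.9
eef_pos: [455.6, 27.7, 56.6]
tcp_rot: [-3.139, -0.0, 1.493]
ft_force: [-0.1, 0.2, -0.9]
opening: 0.546
grip_force: 29.9
```

Emit:
carry_out([
  [0,0,-40,0,0.9],
  [0,0,-30,0,0.9],
  [0,0,0,0,0.9],
])

```text
t: 24.2
eef_pos: [457.8, 27.6, 130.5]
tcp_rot: [3.135, -0.0, 1.493]
ft_force: [0.2, -0.2, -2.3]
opening: 0.546
grip_force: 29.9
```

```bash
python3 - <<'E'
from h import *
s=env.state()
print(s["opening"],s["grip_force"],s["ft_force"]); go(cl(-95,-43,123),np.pi/2+A,s)
E
```

```text
0.5461922533579759 29.936200260417536 [ 0.19557228 -0.15825223 -2.29275557]
tool shift [162.3  -2.3   7.5] turn 0.1  pos [457.8  27.6 130.5] yaw 1.493 t 24.2
```

Emit:
carry_out([
  [20,0,0,0,0.9],
  [35,0,0,0,0.9],
  [40,0,0,0,0.9],
  [40,0,0,0,0.9],
  [27,-2,0,0,0.9],
  [0,0,0,0,0.9],
  [0,0,5,0,0.9],
  [0,0,3,0,0.9],
])

```text
t: 25.0
eef_pos: [466.6, 188.5, 118.1]
tcp_rot: [-3.141, 0.0, 1.492]
ft_force: [-0.6, -0.6, -0.2]
opening: 0.541
grip_force: 29.9
```

Emit:
carry_out([
  [3,0,4.5,0,0.9],
  [3,0,4.5,0,0.9],
  [1.5,0,5,0,0.9],
  [1.5,0,5,0,0.9],
])

```text
t: 25.4
eef_pos: [467.6, 197.9, 100.1]
tcp_rot: [-3.141, -0.001, 1.491]
ft_force: [-4.8, 3.9, 9.4]
opening: 0.547
grip_force: 30.0
```

```bash
python3 - <<'E'
from h import *
s=env.state()
print(s["opening"],s["grip_force"],s["ft_force"]); go(cl(-95,-75+41,105-11+5),np.pi/2+A,s)
fitcup(save="pics/f3.png")
E
```

```text
0.5465837978628691 30.00129880863824 [-4.82553384  3.90660474  9.409863  ]
tool shift [0.8 1.2 1.1] turn -0.1  pos [467.6 197.9 100.1] yaw 1.491 t 25.4
turn,dy,dz [181.  -19.8  16.3] iou 0.53
```

Emit:
carry_out([
  [0,0,5,0,0.9],
  [0,0,5.5,0,0.9],
  [-1,0,5,0,0.9],
  [-1.5,0,5.5,0,0.9],
])

```text
t: 25.85
eef_pos: [467.5, 195.8, 79.3]
tcp_rot: [3.141, -0.001, 1.491]
ft_force: [-5.5, 9.9, 10.7]
opening: 0.545
grip_force: 30.0
```

Emit:
carry_out([
  [-2.5,0,5,0,0.9],
  [-2.5,0,4.5,0,0.9],
  [-3.5,0,4,0,0.9],
  [-4,0,4,0,0.9],
])

```text
t: 26.25
eef_pos: [466.5, 183.8, 61.7]
tcp_rot: [3.141, -0.002, 1.491]
ft_force: [-5.5, 15.7, 9.1]
opening: 0.546
grip_force: 30.0
```

```bash
python3 - <<'E'
from h import *
s=env.state()
print(s["opening"],s["grip_force"],s["ft_force"]); go(cl(-95,-49,105-11-32),np.pi/2+A,s)
sd=env.read_camera("side")["color"][:,:,::-1]
cv2.imwrite("pics/s5.png",cv2.resize(np.ascontiguousarray(sd[100:220,160:280]),None,fx=4,fy=4,interpolation=cv2.INTER_CUBIC))
E
```

```text
0.5457828745707953 30.00127979525132 [-5.47961522 15.68202937  9.05286082]
tool shift [-0.1  1.2 -0.3] turn -0.1  pos [466.5 183.8  61.7] yaw 1.491 t 26.2
```

View pics/s5.png

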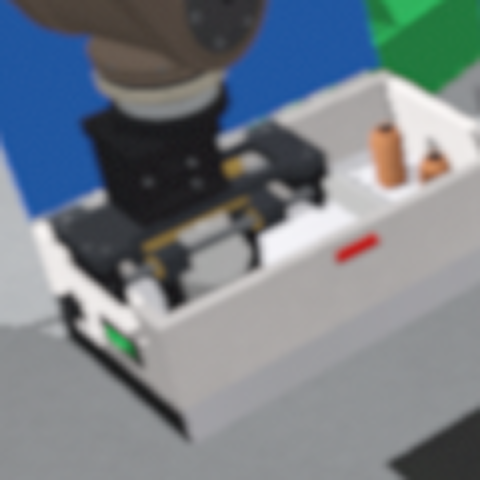

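The cup is now mouth-down inside the tank, with its closed bottom facing up at (220,260). I'll lower it to the floor and watch the force.

Emit:
carry_out([
  [0,0,4,0,0.9],
  [0,0,4,0,0.9],
  [0,0,4,0,0.9],
  [0,0,3,0,0.9],
])

```text
t: 26.7
eef_pos: [467.6, 183.5, 46.7]
tcp_rot: [3.139, -0.002, 1.491]
ft_force: [0.9, 10.0, 5.2]
opening: 0.543
grip_force: 30.0
```

Emit:
carry_out([
  [0,0,2,0,0.9],
  [0,0,1.5,0,0.9],
  [0,0,0,0,0.9],
])

```text
t: 27.0
eef_pos: [467.6, 183.5, 42.9]
tcp_rot: [3.139, -0.001, 1.491]
ft_force: [3.2, 9.7, -2.7]
opening: 0.55
grip_force: 30.0
```

Emit:
carry_out([
  [0,0,1,0,0.9],
  [1,0,0,0,0.4],
  [0,0,0,0,0.36],
  [0,0,0,0,0.36],
  [0,0,-20,0,0.36],
  [0,0,-35,0,0.36],
  [0,0,-45,0,0.36],
  [0,0,-45,0,0.36],
  [0,0,-45,0,0.36],
  [-25,0,-10,0,0.2],
  [-40,0,0,0,0],
  [0,0,0,0,0],
])

```text
t: 28.2
eef_pos: [461.1, 116.6, 242.4]
tcp_rot: [3.141, 0.0, 1.49]
ft_force: [-0.5, 0.4, -0.0]
opening: 0.836
grip_force: 0.0
```

```bash
cat >> h.py <<'E'
def asc(im,n=48):
    g=cv2.resize(cv2.cvtColor(im,cv2.COLOR_BGR2GRAY),(n,n//2),interpolation=cv2.INTER_AREA); return "\n".join("".join(" .:-=+*#%@"[v*10//256] for v in r) for r in g)
E
python3 - <<'E'
from h import *
s,c=wrist()
go([490,-200,200],None,s)
t=env.read_camera("top"); im=np.ascontiguousarray(t["color"][:,:,::-1]); cv2.imwrite("pics/t6.png",cv2.resize(im[140:270,155:240],None,fx=5,fy=5,interpolation=cv2.INTER_CUBIC))
def pj(P): p=t["K"]@(t["R"]@np.array(P)+t["t"]); return (p[:2]/p[2]).round(1)
print(pj(cl(-95,-48,93)),pj(cl(-95,-48,33)))
b=im[205:270,160:235]; g=cv2.cvtColor(b,cv2.COLOR_BGR2GRAY); print(asc(b,90)); bl=(b[...,0].astype(int)-b[...,2]>40); print("blue",bl.sum())
E
```

```text
tool shift [-313.3   54.3   42.6] turn 0  pos [461.1 116.6 242.4] yaw 1.49 t 28.2
[211.3 240.2] [217.  240.5]h.py:72: RuntimeWarning: overflow encountered in scalar multiply
  g=cv2.resize(cv2.cvtColor(im,cv2.COLOR_BGR2GRAY),(n,n//2),interpolation=cv2.INTER_AREA); return "\n".join("".join(" .:-=+*#%@"[v*10//256] for v in r) for r in g)
Traceback (most recent call last):
  File "h.py", line 72, in asc
    g=cv2.resize(cv2.cvtColor(im,cv2.COLOR_BGR2GRAY),(n,n//2),interpolation=cv2.INTER_AREA); return "\n".join("".join(" .:-=+*#%@"[v*10//256] for v in r) for r in g)
                                                                                                    ~~~~~~~~~^^^^^^^^^^^^^^^^^^^^^^^^^^^^^^^^^^^^^^^^^^^^^^^^^^^^^^^^
  File "h.py", line 72, in <genexpr>
    g=cv2.resize(cv2.cvtColor(im,cv2.COLOR_BGR2GRAY),(n,n//2),interpolation=cv2.INTER_AREA); return "\n".join("".join(" .:-=+*#%@"[v*10//256] for v in r) for r in g)
                                                                                                              ~~~~~~~^^^^^^^^^^^^^^^^^^^^^^^^^^^^^^^^^^^^
  File "h.py", line 72, in <genexpr>
    g=cv2.resize(cv2.cvtColor(im,cv2.COLOR_BGR2GRAY),(n,n//2),interpolation=cv2.INTER_AREA); return "\n".join("".join(" .:-=+*#%@"[v*10//256] for v in r) for r in g)
                                                                                                                                   ~~~~^^~~~
OverflowError: Python integer 256 out of bounds for uint8
```

```bash
sed -i 's/for v in r) for r in g)/for v in r.astype(int)) for r in cv2.normalize(g,None,0,255,cv2.NORM_MINMAX))/' h.py
python3 - <<'E'
from h import *
s,c=wrist()
print(s["eef_pos"]); ctr=cl(-95,-48,93)
im=rect(s,c,ctr,93,45,4); cv2.imwrite("pics/r6.png",im)
print(asc(im,90)); print((im[...,0].astype(int)-im[...,2]>40).sum())
E
```

```text
[461.54422604 118.81868814 242.03266734]
@@@@@@@@@@@@@@@@@%*+++++++++++++++++++++++++++++++++++++++++++++++*%@%+-----*@@@@@@@@@@=. 
@@@@@@@@@@@@@@@@@%*+++++++++++++++++++++++++++++++++++++++++++++++*%@%+-----*@@@@@@@@@%=. 
%@@@@%%@@@@%@@@@@#*+++++++++++++++++++++++++++++++++++++++++++++*#%@@#=----=#@@@@@@@@@#-  
+*#**+*##*+*%%#**+++++++++++++++++++++++++++++++++++++++++++++++#%@@@#=----=#@@@@@@@@@#:  
++++++++++++++++++++++++++++++++++++++++++++++++++++++++++++++++*%@@@*-----=%@@@@@@@@@*:  
+++++++++++++++++++++++++++++++++++++++++++++++++++++++++++++++++#%%#+-----+%@@@@@@@@@+.  
++++++++++++++++++++++++++++++++++++++++++++++++++++++++++++++++++++=------+@@@@@@@@@@=.  
++++++++++++++++++++++++++++++++++++++++++++++++++++++++++++++++++++=------*@@@@@@@@@%=.  
+++++++++++++++++++*++++++*+++++++++++++++++++++++++++++++++++++++++=------#@@@@@@@@@%-   
++++++++++++++++++++****************+==+++++++++++++++++++++++++++++------=#@@@@@@@@@#:   
++++++++++++++++*********#####**********+==+++++++++++++++++++++++++------=%@@@@@@@@@*:   
+++++++++++******#********##*##*************++++++++++++++
[... 2337 characters left out ...]
+++++++++++++++++++++++==+++++++++=-:..:-+@@@@@@#+++-.       
+++++++++++++++++++++++++++++++++++++++++++++++++++===+++++++++=:...:-*@@@@@%#++=:        
+++++++++++++++++++++++++++++++++++++++++++++++++++===+++++++++=:...:-*@@@%#*+++=:        
+++++++++++++++++++++++++++++++++++++++++++++++++++==++++++++++-:....-#@@@#+++++=.        
+++++++++++++++++++++++++++++++++++++++++++++++++++==++++++++++-:....-%@@@%*++++-.        
+++++++++++++++++++++++++++++++++++++++++++++++++++==++++=++++=-:....=%@@@@#++++-.        
-----==========++++++++++++++++++++++++++++++++++++==+++++++++=-:...:+%@@@@#++++-.        
..............::::::::::----==-==========++++++++++==+++++++++=:....:+@@@%#*++++-.        
0
```

Cup 1 stands mouth-down: a regular 52 mm octagon at z=93 with no band visible, at about cleaner (-94,-30). Next is cup 2.

Emit:
carry_out([
  [-20,8,0,0,0],
  [-42,17,0,0,0],
  [-42,17,0,0,0],
  [-42,17,0,0,0],
  [-42,17,0,0,0],
  [-42,17,0,0,0],
  [-42,17,0,0,0],
  [-42,17,0,0,0],
  [-42,17,0,0,0],
  [-42,17,0,0,0],
  [-35,9,0,0,0],
  [0,0,0,0,0],
])

```text
t: 29.55
eef_pos: [598.0, -328.5, 240.1]
tcp_rot: [-3.141, -0.0, 1.491]
ft_force: [-0.8, 1.1, -0.7]
opening: 1.003
grip_force: 0.0
```

```bash
python3 - <<'E'
from h import *
s,c=wrist()
print(s["eef_pos"].round(0))
im=rect(s,c,(596,-292),60,45,4); cv2.imwrite("pics/r7.png",im)
print(asc(im,90))
h=cv2.cvtColor(im,cv2.COLOR_BGR2HSV); m=((h[...,0]>100)&(h[...,0]<130)&(h[...,1]>90)); y,x=np.nonzero(m); print(m.sum(), x.min()/4,x.max()/4,y.min()/4,y.max()/4)
go([596,-292,100],2.007,s)
E
```

```text
[ 598. -328.  240.]
========+++++=========+==============++=====-=*%@@@@@@@@@@@@@@@%#+========++===++==+======
=====+++++++====-====+++=============++==+===-=+*%@@@@@@@@@@@@@@@%*+=--====+++=====+======
-====+++============================++==========-+#%@@@@@@@@@@@@@@@%****+**+++============
===================================================+#@@@@@@@@@@@%@@@@@@@@@@%%#**+=====+===
==========================++=====++======++++++======*%@@@@@@%@@%%%#####*+*#%@@%#*+=======
+==++++===+++===========================+++++++==++====*%@@@@@@%#%%%@@@@%*=-=+#@@%#++++++=
+==++++++++++======++==================+++====+===++++==+*%@@@%#%%@@@@@@@@%*=-=*%@%#+++++=
+++++==+++=========+++===+++++++=============+++====+++=-=*%@%#%@@%@@@@@%#*+==-=*@@%*+=+==
=======++++=========++===++++==========+**#%%%%#*+++++====*@@%%@@@@@@@%#+======-=%@%#+====
======++++======++++++++++=======++*#%@@@@%##%@@@@%%#*++=+#@@#*%@@@@%*====++===-=%@%#+=+++
=============+++=+++==+++++===+**%%@@@@%*=:  .:-=*#%%%%%%%%@%*++*##*====+++++===*@@%*=====
=============+++======+++==*##%@@@@@@%%%#*+=:.     .:=+*#%%%%%%#*+=======+++===
[... 2536 characters left out ...]
==++++++++++====+=+++==
============++++====+++++++++++++======++++++====+++++++++++++++++++++++++++++====++=+++==
=========+=======++++++++++++++=======+++++++===+++++++++++++++++++++++===+++++====+++====
========+++++===++++++==+++++++=======+++==++++++++++++++++++++++++++++++==+++++++==+=++++
+=======++++====++++++++++++++========+++=++++++==+++++++++++==+==++++=+++++++++++++=+++++
++++====+++=======+++=====++=====++=+======++++===+++++++++=============++++++++++++++++++Traceback (most recent call last):
  File "<stdin>", line 6, in <module>
    return umr_minimum(a, axis, None, out, keepdims, initial, where)
ValueError: zero-size array to reduction operation minimum which has no identity
```

Cup 2's mouth is centred at (598,-291.5), with its flats turned 22.5°. I'll grasp it with the fingers clear of the wrench.

Emit:
carry_out([
  [18,-1,10,0,0.2],
  [19,-2,40,0,0.2],
  [0,0,40,-8.5,0.2],
  [0,0,40,-8.5,0.2],
  [0,0,30,-8.5,0.2],
  [0,0,0,-1.5,0.2],
  [0,0,0,0,0.2],
])

```text
t: 30.3
eef_pos: [597.7, -287.2, 82.5]
tcp_rot: [-3.142, -0.0, 1.962]
ft_force: [-0.6, -0.2, -0.1]
opening: 0.8
grip_force: 0.0
```

```bash
python3 - <<'E'
from h import *
s=env.state()
go([598,-291.5,29],1.963,s)
E
```

```text
tool shift [-4.1 -1.3 53.5] turn -0.0  pos [ 597.7 -287.2   82.5] yaw 1.962 t 30.3
```

Emit:
carry_out([
  [-4,-1,15,0,0.2],
  [0,0,20,0,0.2],
  [0,0,12,0,0.2],
  [0,0,6,0,0.2],
  [0,0,0,0,0.9],
  [0,0,0,0,0.9],
  [0,0,0,0,0.9],
  [0,0,0,0,0.9],
  [0,0,-15,0,0.9],
  [0,0,-35,0,0.9],
  [0,0,-40,0,0.9],
  [0,0,-35,0,0.9],
])

```text
t: 31.5
eef_pos: [597.8, -292.4, 156.9]
tcp_rot: [3.141, 0.001, 1.964]
ft_force: [0.2, -0.5, -1.2]
opening: 0.551
grip_force: 29.7
```

```bash
python3 - <<'E'
from h import *
s=env.state(); print(s["opening"],s["grip_force"])
go(cl(45,-135,150),np.pi/2+A,s)
E
```

```text
0.5508624409714459 29.745401088148355
tool shift [349.3 147.7   6.7] turn 27.0  pos [ 597.8 -292.4  156.9] yaw 1.964 t 31.5
```

Emit:
carry_out([
  [15,7,0,0,0.9],
  [40,17,0,0,0.9],
  [42,17,0,0,0.9],
  [42,18,0,0,0.9],
  [42,18,0,0,0.9],
  [42,18,0,0,0.9],
  [42,18,0,0,0.9],
  [42,18,0,0,0.9],
  [41,17,0,0,0.9],
  [0,0,0,8.5,0.9],
  [0,0,0,8.5,0.9],
  [0,0,0,8.5,0.9],
])

```text
t: 32.7
eef_pos: [600.4, 86.8, 153.9]
tcp_rot: [-3.141, -0.0, 1.514]
ft_force: [0.5, -0.3, -1.4]
opening: 0.551
grip_force: 29.7
```

Emit:
carry_out([
  [0,0,0,1.5,0.9],
  [0,0,0,0,0.9],
  [0,0,0,0,0.9],
])

```text
t: 33.0
eef_pos: [601.0, 85.8, 154.0]
tcp_rot: [-3.141, -0.0, 1.496]
ft_force: [-0.1, -0.2, -0.5]
opening: 0.55
grip_force: 29.8
```

```bash
python3 - <<'E'
from h import *
s=env.state(); print(s["opening"],s["grip_force"])
go(cl(45,-135,121),np.pi/2+A,s)
E
```

```text
0.550488323744276 29.754274408333004
tool shift [ 1.  -0.6 33. ] turn 0.2  pos [601.   85.8 154. ] yaw 1.496 t 33.0
```

Emit:
carry_out([
  [0,0,17,0,0.9],
  [0,0,16,0,0.9],
  [10,0,0,0,0.9],
  [10,0,0,0,0.9],
  [5,0,0,0,0.9],
  [5,0,0,0,0.9],
  [5,0,0,0,0.9],
  [5,0,0,0,0.9],
  [5,0,0,0,0.9],
  [5,0,0,0,0.9],
])

```text
t: 34.0
eef_pos: [604.5, 133.9, 123.1]
tcp_rot: [-3.141, 0.003, 1.494]
ft_force: [-8.2, -15.6, 13.2]
opening: 0.543
grip_force: 30.0
```

Emit:
carry_out([
  [5,0,0,0,0.9],
  [5,0,0,0,0.9],
  [5,0,0,0,0.9],
  [5,0,0,0,0.9],
  [5,0,0,0,0.9],
  [5,0,0,0,0.9],
  [5,0,0,0,0.9],
  [0,0,0,0,0.9],
])

```text
t: 34.8
eef_pos: [608.1, 171.4, 121.5]
tcp_rot: [3.141, -0.001, 1.494]
ft_force: [-0.6, -0.9, 4.0]
opening: 0.543
grip_force: 30.0
```

```bash
python3 - <<'E'
from h import *
s=env.state(); print(s["opening"],s["grip_force"],s["ft_force"])
go(cl(-95,-198,121),np.pi/2+A,s)
fitcup(save="pics/f9.png")
E
```

```text
0.5432691600258048 29.999535335227847 [-0.5827883  -0.86573965  4.04519924]
tool shift [-147.6 -141.2    0.2] turn 0.1  pos [608.1 171.4 121.5] yaw 1.494 t 34.8
turn,dy,dz [ 66.1 -19.6  10. ] iou 0.44
```

Emit:
carry_out([
  [0,0,-10,0,0.9],
  [0,0,-30,0,0.9],
  [-20,-15,0,0,0.9],
  [-32,-31,0,0,0.9],
  [-32,-31,0,0,0.9],
  [-32,-31,0,0,0.9],
  [-32,-31,0,0,0.9],
  [0,0,20,0,0.9],
  [0,0,35,0,0.9],
  [0,0,35,0,0.9],
  [0,0,20,0,0.9],
])

```text
t: 35.95
eef_pos: [457.4, 33.8, 49.6]
tcp_rot: [-3.141, -0.0, 1.492]
ft_force: [0.4, 0.1, -1.3]
opening: 0.539
grip_force: 30.0
```

Emit:
carry_out([
  [0,0,8,0,0.9],
  [0,0,5,0,0.9],
  [0,0,5,0,0.9],
  [0,0,5,0,0.9],
  [0,0,5,0,0.9],
  [0,0,5,0,0.9],
  [0,0,0,0,0.9],
])

```text
t: 36.65
eef_pos: [458.9, 34.4, 18.9]
tcp_rot: [3.138, -0.001, 1.493]
ft_force: [0.5, 9.2, 17.1]
opening: 0.543
grip_force: 30.0
```

```bash
python3 - <<'E'
from h import *
s=env.state(); print(s["opening"],s["grip_force"],s["ft_force"])
go(cl(-95,-198,14),np.pi/2+A,s)
E
```

```text
0.5433093155597263 30.048620095476508 [ 0.51128986  9.23089775 17.07252026]
tool shift [ 0.4 -3.1  4.9] turn 0.1  pos [458.9  34.4  18.9] yaw 1.493 t 36.6
```

Emit:
carry_out([
  [0,0,5,0,0.9],
  [0,0,0,0,0.3],
  [0,0,0,0,0.3],
  [0,0,0,0,0.2],
  [0,0,-15,0,0.1],
  [0,0,-40,0,0],
  [0,0,-45,0,0],
  [0,0,-45,0,0],
  [0,0,-30,0,0],
  [0,0,0,0,0],
])

```text
t: 37.65
eef_pos: [459.0, 33.6, 191.4]
tcp_rot: [3.135, -0.0, 1.493]
ft_force: [0.9, -0.0, -0.7]
opening: 1.001
grip_force: 0.0
```

```bash
python3 - <<'E'
from h import *
s,c=wrist()
print(s["eef_pos"])
a=rect(s,c,(457,15),26,70,4); cv2.imwrite("pics/l2.png",a)
def bl(b):
    h=cv2.cvtColor(b,cv2.COLOR_BGR2HSV); m=((h[...,0]>100)&(h[...,0]<130)&(h[...,1]>90)); y,x=np.nonzero(m); print(m.sum(),[(f(v)) for v in(x,y) for f in(np.min,np.max,np.mean)], np.polyfit(y,x,1))
bl(a)
o=cv2.imread("pics/l1.png")[:,:440]; bl(cv2.resize(o,(560,560)))
print(asc(a,90))
E
```

```text
[458.9913128   33.62412189 191.42387741]
9197 [np.int64(105), np.int64(172), np.float64(143.0801348265739), np.int64(162), np.int64(381), np.float64(272.09394367728606)] [-9.38027679e-02  1.68603300e+02]
9244 [np.int64(146), np.int64(211), np.float64(183.29392038078754), np.int64(168), np.int64(388), np.float64(278.0639333621809)] [-8.68594676e-02  2.07446406e+02]
################################*.                                                        
##*################*############+.                                                        
################################=                                                         
################################-                                                         
################################:                                                         
################################.                                                         
###############################*.                                                         
###############################+                                                          
#####
[... 2661 characters left out ...]
#*#***********#####****##**####*######*###***##**##############
###**##############******###***###*****#####****###******#####****########################
####################******########****######***####*****######***#########################
#####################*########**###*****####*###*####**##***##############################
#######**##*######**#######***####**##**#######**###***####*##########**############**####
#######*#########****#####*****##***##*########****####***####*###########################
###################**#####******#**#**###**#*********#**##################################
############***####***#####*****#*******##****#######**####*###########*##################
```

Emit:
carry_out([
  [4,-0.5,30,0,0.2],
  [0,0,40,0,0.2],
  [0,0,40,0,0.2],
  [0,0,35,0,0.2],
  [0,0,20,0,0.2],
  [0,0,11,0,0.2],
  [0,0,0,0,0.9],
  [0,0,0,0,0.9],
  [0,0,0,0,0.9],
  [0,0,0,0,0.9],
  [0,0,-15,0,0.9],
  [0,0,-35,0,0.9],
])

```text
t: 38.9
eef_pos: [456.6, 37.8, 61.4]
tcp_rot: [-3.138, -0.0, 1.493]
ft_force: [0.2, -0.7, -1.2]
opening: 0.546
grip_force: 29.9
```

Emit:
carry_out([
  [0,0,-40,0,0.9],
  [0,0,-27,0,0.9],
  [0,0,0,0,0.9],
])

```text
t: 39.2
eef_pos: [458.8, 37.8, 132.4]
tcp_rot: [3.135, -0.0, 1.493]
ft_force: [-0.3, -0.2, -1.4]
opening: 0.546
grip_force: 29.9
```

```bash
python3 - <<'E'
from h import *
s=env.state()
print(s["opening"],s["grip_force"],s["ft_force"]); go(cl(0,-43,118),np.pi/2+A,s)
E
```

```text
0.545504160945965 29.87333345110528 [-0.3173187  -0.19924438 -1.40344012]
tool shift [152.   92.4  15. ] turn 0.0  pos [458.8  37.8 132.4] yaw 1.493 t 39.2
```

Emit:
carry_out([
  [12,8,0,0,0.9],
  [35,21,0,0,0.9],
  [35,21,0,0,0.9],
  [35,21,0,0,0.9],
  [35,21,0,0,0.9],
  [0,0,0,0,0.9],
  [0,0,5,0,0.9],
  [0,0,5,0,0.9],
  [0,0,3,0,0.9],
  [0,0,0,0,0.9],
])

```text
t: 40.2
eef_pos: [560.4, 182.0, 115.8]
tcp_rot: [-3.141, -0.001, 1.491]
ft_force: [-0.5, 1.9, 1.5]
opening: 0.546
grip_force: 30.0
```

```bash
python3 - <<'E'
from h import *
s=env.state()
print(s["opening"],s["grip_force"],s["ft_force"]); go(cl(0,-43,118),np.pi/2+A,s)
E
```

```text
0.546220970448032 29.988262327678967 [-0.51189872  1.87949742  1.51060116]
tool shift [ 0.4  2.4 -2.2] turn -0.0  pos [560.4 182.  115.8] yaw 1.491 t 40.2
```

Emit:
carry_out([
  [3,0,4,0,0.9],
  [3,0,4,0,0.9],
  [1.5,0,4.5,0,0.9],
  [1.5,0,4.5,0,0.9],
])

```text
t: 40.6
eef_pos: [561.2, 190.7, 99.2]
tcp_rot: [-3.141, -0.0, 1.491]
ft_force: [-4.0, 2.1, 8.7]
opening: 0.549
grip_force: 30.0
```

Emit:
carry_out([
  [0,0,5,0,0.9],
  [0,0,5.5,0,0.9],
  [-1,0,5,0,0.9],
  [-1.5,0,5.5,0,0.9],
])

```text
t: 41.0
eef_pos: [561.1, 188.9, 78.4]
tcp_rot: [3.141, -0.001, 1.491]
ft_force: [-4.8, 8.3, 11.0]
opening: 0.544
grip_force: 30.0
```

Emit:
carry_out([
  [-2.5,0,5,0,0.9],
  [-2.5,0,4.5,0,0.9],
  [-3.5,0,4,0,0.9],
  [-4,0,4,0,0.9],
])

```text
t: 41.4
eef_pos: [560.2, 177.1, 60.9]
tcp_rot: [3.141, -0.002, 1.491]
ft_force: [-4.2, 14.7, 9.1]
opening: 0.546
grip_force: 30.0
```

```bash
python3 - <<'E'
from h import *
s=env.state()
print(s["opening"],s["grip_force"],s["ft_force"]); go(cl(0,-49,62),np.pi/2+A,s)
E
```

```text
0.5461102819389495 30.001655834930716 [-4.15488728 14.67903137  9.11615425]
tool shift [-0.7  2.2 -1.1] turn -0.0  pos [560.2 177.1  60.9] yaw 1.491 t 41.4
```

Same force pattern as cup 1. I'll lower it to the floor and release.

Emit:
carry_out([
  [0,0,4,0,0.9],
  [0,0,4,0,0.9],
  [0,0,4,0,0.9],
  [0,0,3,0,0.9],
  [0,0,2,0,0.9],
  [0,0,1.5,0,0.9],
  [0,0,0,0,0.9],
])

```text
t: 42.1
eef_pos: [561.0, 176.6, 41.9]
tcp_rot: [3.14, -0.002, 1.492]
ft_force: [3.0, 11.3, -1.8]
opening: 0.546
grip_force: 30.0
```

Emit:
carry_out([
  [0,0,0.5,0,0.9],
  [1,0,0,0,0.4],
  [0,0,0,0,0.36],
  [0,0,0,0,0.36],
  [0,0,-20,0,0.36],
  [0,0,-35,0,0.36],
  [0,0,-45,0,0.36],
  [0,0,-45,0,0.36],
  [0,0,-45,0,0.36],
  [-25,0,-10,0,0.2],
  [-40,0,0,0,0.9],
  [0,0,0,0,0.9],
])

```text
t: 43.3
eef_pos: [555.3, 109.1, 241.8]
tcp_rot: [3.141, 0.001, 1.49]
ft_force: [-0.0, 0.6, 0.5]
opening: 0.61
grip_force: 0.0
```

```bash
python3 - <<'E'
from h import *
s,c=wrist()
print(s["eef_pos"]);
# whole tank, rectified at the cup-bottom height
im=rect(s,c,cl(-10,-10,93),93,165,2); b=rect(s,c,cl(0,-30,93),93,45,3); a=rect(s,c,cl(-95,-30,93),93,45,3)
k=cv2.resize(im,(540,540)); cv2.imwrite("pics/fin.png",np.hstack([k,np.vstack([b[:270],a[:270]])[:540,:260]]))
E
```

```text
[555.32006197 109.10635229 241.83691365]
```

View pics/fin.png

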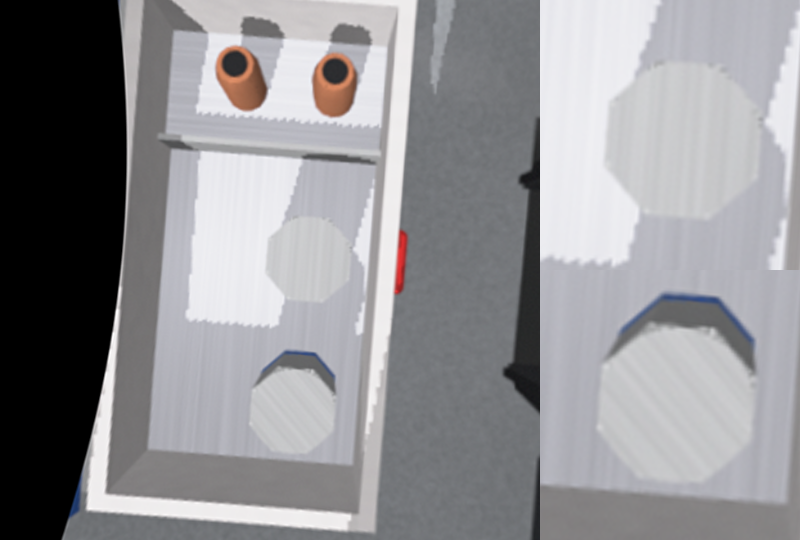

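The rectified view shows both cups flat and mouth-down, bottoms up at (308,260) and (293,410). Both nozzles are in the small compartment, at (235,65) and (335,70). No third cup is in the scene. Next is the lid.

```bash
python3 - <<'E'
from h import *
t=env.read_camera("top")
def pj(P): p=t["K"]@(t["R"]@np.array(P)+t["t"]); return (p[:2]/p[2]).round(1)
for th in(1.5,1.6,1.7,1.8,1.9): print(th,pj(cl(159,85-170*np.cos(th),105+170*np.sin(th))),pj(cl(-159,85-170*np.cos(th),105+170*np.sin(th))))
print("seen",105+120/3.7,115+15/3.7,105+48/3.7,115+548/3.7)
go(cl(-60,165,340)); print(cl(-60,165,340))
E
```

```text
1.5 [148.5 119.6] [129.3 264.3]
1.6 [140.8 118.9] [121.3 263.7]
1.7 [133.5 118.5] [113.7 263. ]
1.8 [126.7 118.3] [106.7 262.3]
1.9 [120.4 118.4] [100.3 261.6]
seen 137.43243243243242 119.05405405405405 117.97297297297297 263.1081081081081
tool shift [278.8 -58.7 -98.6] turn 0  pos [555.6 111.6 241.4] yaw 1.491 t 43.4
[np.float64(519.3747351476557), np.float64(394.211094705719), 340]
```

Emit:
carry_out([
  [0,-10,-30,0,1],
  [0,-20,-40,0,1],
  [15,-28,-30,0,1],
  [40,0,0,0,1],
  [45,0,0,0,1],
  [45,0,0,0,1],
  [45,0,0,0,1],
  [45,0,0,0,1],
  [30,0,0,0,1],
  [0,0,0,0,1],
  [0,0,0,0,1],
])

```text
t: 44.5
eef_pos: [517.9, 382.1, 340.5]
tcp_rot: [-3.141, 0.001, 1.495]
ft_force: [-0.5, 0.6, 1.0]
opening: 0.007
grip_force: 0.0
```

```bash
python3 - <<'E'
from h import *
go(cl(-60,150,247))
E
```

```text
tool shift [-2.7  0.6 93.5] turn 0  pos [517.9 382.1 340.5] yaw 1.495 t 44.5
```

Emit:
carry_out([
  [0,0,20,0,1],
  [0,0,40,0,1],
  [0,0,32,0,1],
  [0,0,0,0,1],
  [-15,0,0,0,1],
  [-15,0,0,0,1],
  [-10,0,0,0,1],
  [-10,0,0,0,1],
  [-10,0,0,0,1],
  [-10,0,0,0,1],
])

```text
t: 45.5
eef_pos: [513.1, 310.4, 249.9]
tcp_rot: [3.141, -0.001, 1.493]
ft_force: [1.0, 2.7, -2.1]
opening: 0.003
grip_force: 1.1
```

Emit:
carry_out([
  [-10,0,1,0,1],
  [-10,0,1,0,1],
  [-10,0,2,0,1],
  [-10,0,4,0,1],
  [-10,0,5,0,1],
  [-10,0,5,0,1],
])

```text
t: 46.1
eef_pos: [508.1, 250.6, 230.9]
tcp_rot: [-3.141, 0.0, 1.493]
ft_force: [0.3, 1.8, -0.5]
opening: 0.003
grip_force: 0.7
```

```bash
python3 - <<'E'
from h import *
go(cl(-60,10,224)); print(env.state()["ft_force"])
E
```

```text
tool shift [-11.   -0.1   6.9] turn 0  pos [508.1 250.6 230.9] yaw 1.493 t 46.1
[ 0.33427293  1.79292085 -0.46142069]
```

Emit:
carry_out([
  [-11,0,8,0,1],
  [-11,0,10,0,1],
  [-11,0,11,0,1],
  [-9,0,11,0,1],
  [-6,0,11,0,1],
  [-5,0,11,0,1],
  [-5,0,11,0,1],
  [-3,0,10,0,1],
])

```text
t: 46.9
eef_pos: [503.5, 190.4, 147.4]
tcp_rot: [-3.141, -0.0, 1.493]
ft_force: [0.2, 0.4, 0.4]
opening: 0.006
grip_force: 0.4
```

Emit:
carry_out([
  [-2,0,6,0,1],
  [-1,0,5,0,1],
  [-1,0,4,0,1],
  [0,0,0,0,1],
])

```text
t: 47.3
eef_pos: [503.1, 186.7, 133.1]
tcp_rot: [-3.141, 0.0, 1.493]
ft_force: [0.6, -0.8, -0.8]
opening: 0.003
grip_force: 0.0
```

```bash
python3 - <<'E'
from h import *
go(cl(-60,-45,121)); print(env.state()["ft_force"])
E
```

```text
tool shift [-1.9 -0.2 12.1] turn 0  pos [503.1 186.7 133.1] yaw 1.493 t 47.3
[ 0.62882274 -0.77814843 -0.82042538]
```

Emit:
carry_out([
  [0,0,-4,0,1],
  [-12,0,0,0,1],
  [0,0,4,0,1],
  [0,0,3,0,1],
  [0,0,3,0,1],
  [0,0,0,0,1],
])

```text
t: 47.9
eef_pos: [502.5, 173.9, 127.8]
tcp_rot: [3.141, 0.001, 1.493]
ft_force: [-1.0, -3.6, 4.5]
opening: 0.004
grip_force: 2.7
```

Emit:
carry_out([
  [0,0,2,0,1],
  [0,0,2,0,1],
  [0,0,1,0,1],
  [0,0,0,0,1],
])

```text
t: 48.3
eef_pos: [502.2, 174.7, 122.1]
tcp_rot: [-3.141, -0.0, 1.492]
ft_force: [0.6, 0.3, -1.0]
opening: 0.004
grip_force: 0.0
```

Emit:
carry_out([
  [0,0,1,0,1],
  [0,0,1,0,1],
  [0,0,1,0,1],
  [0,0,0,0,1],
])

```text
t: 48.7
eef_pos: [502.3, 174.8, 121.0]
tcp_rot: [3.141, -0.0, 1.493]
ft_force: [-6.0, -2.6, 20.3]
opening: 0.005
grip_force: 10.5
```

Emit:
carry_out([
  [0,0,1,0,1],
  [0,0,1,0,1],
  [0,0,0,0,1],
])

```text
t: 49.0
eef_pos: [502.4, 174.8, 120.6]
tcp_rot: [3.139, -0.001, 1.493]
ft_force: [-11.6, -4.2, 41.9]
opening: 0.004
grip_force: 21.2
```

The lid is at a hard stop with the tip at z≈113, which matches fully shut. I'll lift off and check.

Emit:
carry_out([
  [0,0,-10,0,1],
  [0,0,-40,0,1],
  [0,0,-45,0,1],
  [-20,-10,-45,0,1],
  [-45,-10,0,0,1],
  [-45,-10,0,0,1],
  [-45,-10,0,0,1],
  [-45,-10,0,0,1],
  [-45,0,0,0,1],
  [-45,0,0,0,1],
  [0,0,0,0,1],
])

```text
t: 50.1
eef_pos: [429.6, -114.4, 257.2]
tcp_rot: [3.141, 0.001, 1.488]
ft_force: [-0.2, 0.4, -0.5]
opening: 0.005
grip_force: 0.0
```

```bash
python3 - <<'E'
from h import *
t=env.read_camera("side"); im=t["color"].astype(int)
def pj(P): p=t["K"]@(t["R"]@np.array(P)+t["t"]); return (p[:2]/p[2]).round(1)
for th in(0,.02,.08,.15): print(th,pj(cl(0,85-150*np.cos(th)+8*np.sin(th),105+150*np.sin(th)+8*np.cos(th))))
m=((im[...,0]>130)&(im[...,1]>110)&(im[...,2]<90)); y,x=np.nonzero(m); k=(x<300)&(y<250); print(k.sum(),x[k].mean(),y[k].mean())
s=env.state();print(s["eef_pos"],s["ft_force"],s["t"])
b=cv2.imread("pics/top0.png").astype(int); c=env.read_camera("top")["color"][:,:,::-1].astype(int)
for n,(u,v) in dict(wrench=(390,165),screw=(400,295),hammer=(330,128),spray=(452,163),jar=(389,138),tape=(460,267),pipe=(480,200),green=(343,268)).items():
    print(n,np.abs(b-c)[v-15:v+15,u-15:u+15].max(2).mean().round(1),end="; ")
E
```

```text
0 [242.4 152.7]
0.02 [242.3 151.8]
0.08 [241.6 149.1]
0.15 [240.7 145.8]
21 259.2857142857143 144.33333333333334
[ 429.58676083 -112.40381844  257.06662579] [-0.79803092  0.22246415 -0.37202521] 50.15
wrench 3.3; screw 3.1; hammer 12.5; spray 3.8; jar 6.6; tape 2.9; pipe 2.2; green 49.9;
```

```bash
python3 - <<'E'
from h import *
for n in("side","top"):
    t=env.read_camera(n); h=cv2.cvtColor(t["color"],cv2.COLOR_RGB2HSV)
    m=((h[...,0]>18)&(h[...,0]<35)&(h[...,1]>110)&(h[...,2]>90)).astype(np.uint8)
    k,l,st,ce=cv2.connectedComponentsWithStats(m)
    for a,b in zip(st[1:],ce[1:]):
        if a[4]>5: print(n,a,b.round(1))
    # lid front edge line: outer-face edge corners (r=170) for angles, lid blue boundary
    def pj(P): p=t["K"]@(t["R"]@np.array(P)+t["t"]); return (p[:2]/p[2]).round(1)
    for th in(0,.08): print(th,[pj(cl(x,85-150*np.cos(th)+8*np.sin(th),105+150*np.sin(th)+8)).tolist() for x in(-159,0,159)],[pj(cl(x,85-170*np.cos(th)+8*np.sin(th),105+170*np.sin(th)+8)).tolist() for x in(-159,-80,80,159)])
    b=((h[...,0]>105)&(h[...,0]<125)&(h[...,1]>150))
    # last blue pixel scanning outward across the front edge, at cleaner x=+80,-80
    for x in(-120,-80,80,120):
        L=[]
        for y in np.arange(-50,-130,-.5):
            u,v=pj(cl(x,y,113)).round().astype(int); L.append(b[v,u])
        print(n,x,"blue ends at y", [ -50-.5*i for i in range(1,len(L)) if L[i]!=L[i-1]])
E
```

```text
side [291 123   4   2   6] [292.8 123.7]
side [263 126  25  14  57] [272.9 133.7]
side [264 142   6   8  19] [266.9 145.2]
side [245 147   8   7  35] [247.9 150.1]
side [435 231   5  10  13] [436.8 235.6]
side [374 320  46  48 889] [395.9 346.1]
0 [[194.1, 176.8], [242.4, 152.7], [283.8, 132.0]] [[198.1, 180.0], [223.2, 167.3], [268.2, 144.5], [288.0, 134.4]]
0.08 [[192.9, 173.0], [241.6, 149.1], [283.3, 128.6]] [[196.8, 175.8], [222.1, 163.1], [267.5, 140.4], [287.5, 130.5]]
side -120 blue ends at y [-84.0, -88.5]
side -80 blue ends at y [-82.0, -86.5]
side 80 blue ends at y []
side 120 blue ends at y []
top [212 191  13  24 249] [217.9 202.4]
top [442 250  35  34 408] [457.9 266.7]
0 [[213.1, 266.3], [220.0, 203.1], [226.8, 142.1]] [[221.0, 266.9], [224.5, 235.3], [231.2, 172.8], [234.5, 142.7]]
0.08 [[211.4, 266.5], [218.4, 202.6], [225.3, 140.9]] [[219.2, 267.2], [222.7, 235.1], [229.6, 171.8], [232.9, 141.4]]
top -120 blue ends at y [-85.0]
top -80 blue ends at y [-85.5]
top 80 blue ends at y [-86.0]
top 120 blue ends at y [-84.5]
```

The top view puts the lid's front edge at cleaner y≈-85 at the shut height, as expected for fully shut. The robot is clear of everything, so I'm handing the job in.

```bash
python3 -c "
from cell import env
print(env.job_done())"
```

```text
the job is handed in; nothing more can be done
None
```

I handed the job in at about 50 s: both steel cups found in the scene stand mouth-down in the large compartment, both nozzles are in the small one, and the lid is pressed shut; the hand-in call returned no verdict.

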